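# Swap the robot buggy's battery and present the charged pack

## Robot

A 6-joint arm with a two-finger parallel gripper is mounted at the origin on the work surface. World frame = base frame: x ahead of the robot, y to its left, z up, the work surface at z = 0. Lengths are in m, angles in degrees, forces in N, time in s.
With the tool pointing down it reaches from about 0.375 to 0.9 m from the base axis. Payload 3.1 kg.
Tool frame: the origin (TCP) lies on the centre line of the jaws, within the pads' length; the fingertips stand 25 mm ahead of it and the grasp point (between the pads) lies 6 mm ahead of it; z points along the fingers, y is the line along which they close (so a half turn about z gives the same grasp; the last joint's range is limited). The gripper opens to 87 mm and grips with 3 to 60 N. Pads are 19 mm wide; open, the fingers measure 117 mm over their backs; the gripper's body (75 mm by 190 mm) begins 51 mm behind the grasp point.
Start: joints at [-78.868, 30.224, 82.088, -0, 67.689, -10.227], TCP at [0.228, -0.582, 0.222] pointing down, gripper open.
Joint ranges: [-176.69, 176.69], [-43.24, 126.21], [12.49, 139.97], [-82, 262], [0, 151.66], [-163.58, 163.58]. Speed limits (degrees/s): [159.86, 159.86, 180, 180, 180, 180].

## Interface

Orientations are given as a 3x3 rotation matrix whose columns are the frame's x, y, z axes.
In Python, from rig import * gives the robot as it stands.
- The arm moves only by the tool step_arm, never from a script. Its argument "steps" is a list of rows, each a list of 7 numbers: the shift along the tool's x, y, z normalised to -1 to 1, where 1 is 0.3 m, then the turn, a rotation vector about the tool's x, y, z normalised to -1 to 1, where 1 is 45 degrees, then the gripper's target within -1 to 1 (shut at 1, half-way at 0, fully open at -1). A call has 1 to 8 rows; each row is the pose to reach, as a shift and turn from the pose commanded when the call began, along the tool's axes at that moment; what a row does not reach only later rows make up. A row lasts 1/12 s, in which the tool goes at most 41.7 mm and 7.16 degrees, less where a joint would pass 70% of its speed; a pose out of reach is approached as far as the arm can. A call with a number of a shift or a turn outside -1 to 1 is refused whole. A call with a gripper value outside its range is refused whole. The fingers move at their own pace and stop on an object; the grip force is fixed at half the most. Time passes only in rows, so rows that repeat a pose let the fingers close. It gives the time, the measured TCP pose, the force, the opening and the grip force at its end, in the units of the state.
- read_state(): the state, without advancing time (a new reading comes with each control period).
- capture(name): name is "scene" or "top" or "wrist"; returns a dict with "image" (384x512x3 uint8, red, green, blue), "vertical_fov" (degrees; the focal length in pixels is half the picture's height over the tangent of half this angle, whatever the lens; pixels are square), "cx", "cy" (the principal point, pixels), "k1" (the pictures are not rectified: a ray, as slopes to the right and down, at radius r is drawn at 1 + k1 r^2 times it, then the intrinsics apply), "world_from_camera" (4x4, takes a point from camera to world coordinates); the wrist camera has in their place "T_tool_cam" (4x4, takes a point from camera to tool coordinates, whose origin is the TCP and whose axes are the flange's). Camera axes: x right, y down, z forward; pixel columns grow to the right and rows downward; lengths in m; the calibration is good to about 2 mm. A picture is of the moment at which its call begins: read the wrist's pose just before it. There is no depth.
- hand_in(): hands the job in; it is judged then, once.
The state is a dict: "time_s": time; "joint_positions": joint angles; "qvel": joint speeds; "tau": joint torques, N m; "position": TCP position; "tcp_rot": TCP orientation; "force": force on the tool from outside, world axes, zero at the start; "moment": the same for the moment, N m; "opening": opening from 0.0 (shut) to 1.0 (fully open); "grasp_force": force on a finger pad.
Only numpy, scipy, OpenCV 4.12 (cv2) and the standard library are available. Lean on these libraries where they do the work, as an engineer would, in place of code of your own. Each camera call takes 0.05 s, during which the arm holds its last target. There are 200 camera calls.

## Task

The robot buggy's battery is flat: take the pack out of its holder and plug it fully home, upright, into the socket of the open charger, and let it go. Then lift the cover flap of the other charger, draw out the charged pack hidden beneath, and hold it upright about 8 cm above the buggy's empty battery holder, turned to line up with it. Finish there, still gripping it with nothing else touching it, so that its contacts can be checked before it is fitted; leave the buggy and everything else on the bench where they stand.

Things in the scene. Friction and masses are not known exactly. Their poses are not given: they have to be found in the camera images.
- flat_pack_mid (a point): The flat battery pack, a black block 64 mm tall (0.12 kg), standing in the buggy's holder at the start. Upper body 42 mm (its x) by 24 mm (its y), 36 mm tall; below it a plug foot 34 x 18 mm, 28 mm long, its last 7 mm tapered by 3.5 mm a side. This point: its centre, 32 mm above the underside, 4 mm above the shoulder where the body overhangs the foot. Fits either way round (yaw or yaw + pi).
- charged_pack_mid (a point): The charged pack, the same in every way as the flat one; it stands plugged home in the flap charger's socket, hidden beneath the cover flap: foot in the socket, shoulder on the deck, 36 mm of body standing above the deck. Same point and axes as for the flat pack. It lies loosely in the socket and pulls straight up.
- flat_pack: The flat pack again, given at the centre of its foot's underside (32 mm below its mid point).
- charged_pack: The charged pack again, given at the centre of its foot's underside.
- open_charger_socket (a point): Centre of the socket's mouth on the deck of the open charger (no cover; fixed). White housing, deck 110 mm (its x) by 86 mm (its y), 50 mm above the bench, with a lower sloping nose 30 mm long on its -x side. Socket: a plain-edged hole 37 mm (x) by 21 mm (y), 30 mm deep. A pack is fully home when its shoulder rests on the deck, its mid point 4 mm above this point. z up, x away from the nose.
- flap_charger_socket (a point): The same point and axes on the flap charger: the same housing and socket with a grey hinged cover flap over its deck (fixed to the bench).
- flap (a joint): Angle of the cover flap: 0 shut, 2.0 rad at its stop, leaning back away from the nose. It opens upward about a level axis along the charger's y at the far side of the deck. It moves easily (about 1 N at the tab) and its stiff hinge stays at any angle it is left. With the flap past about 1.7 rad a gripper comes straight down on the pack. At the start it is shut or a few hundredths of a rad ajar.
- flap_hinge (a point): Middle of the flap's hinge axis: 52 mm along +x from the flap charger's socket axis and 3 mm above the deck. This frame turns with the flap; when shut its axes are those of the charger. The flap is a shell open below, 94 mm long (from the hinge to x = -94 mm), 74 mm wide, its top 42 mm above the hinge axis, wall 3 mm.
- flap_tab (a point): Centre of the finger tab that stands up from the flap's front upper edge (44 mm wide, about 20 mm high, 4 mm thick, leaning 25 degrees forward, to the nose side). When shut it is 97 mm along -x from the hinge axis and 49 mm above it. Fingertips can hook under its front face, in the corner with the flap's front wall (94 mm before and 40 mm above the hinge axis), or pinch it from above.
- buggy: The two-wheeled robot buggy (loose, 0.6 kg): white chassis plate 160 x 84 mm with its top 40 mm above the bench, 65 mm wheels (132 mm over the wheels), green circuit board and twin round sensor at its nose (-x side, 115 mm ahead of the holder). Origin on the bench under the holder's centre, z up.
- buggy_holder (a point): Centre of the mouth of the buggy's battery holder, a black open box 46 mm (x) by 30 mm (y) outside, 39 x 23 mm inside, rim 61 mm above the bench, inner floor 17.5 mm below the rim. A pack stands in it foot down, loosely, with its x along the holder's x; its shoulder then stands 10 mm above the rim. Axes are the buggy's.
- tape_roll: Bystander: roll of clear tape lying flat, 72 mm across, 24 mm high.
- spare_wheel: Bystander: spare buggy wheel lying flat, 65 mm across, 22 mm high.
- gear_motor: Bystander: small geared motor, 65 x 22 x 19 mm, lying on the bench.
- lamp_holder: Bystander: round white lamp holder with a small bulb, 40 mm across, 42 mm high.
- screwdriver: Bystander: screwdriver lying on the bench, 170 mm long.
- phone: Bystander: phone lying flat, 72 x 148 x 9 mm.
- axle_rods: Bystander: bundle of steel axle rods, 150 x 20 x 8 mm.
- scissors: Bystander: scissors lying flat, 140 x 64 x 9 mm.
Mind the look-alikes: they are no part of the job. What is shaped like the part that bears open_charger_socket but brown or turquoise is not meant.

How it is judged:
By the outcome, as a careful person would: the job done as asked, in the order asked, and still so for the second after the job is handed in, while the arm keeps its last pose, push and grip.
It also fails if it takes over 64 s, if anything falls off the work surface, if the arm or the gripper's body presses on something with over 40 N, if the wrist force passes 120 N, or if a joint passes its speed limit or range.

## Working session

There is one attempt and no reset: what is moved stays moved. The work goes in short steps, Python scripts to look and compute and a tool call to move; the robot and the scene stay as the last step left them, time stands still between calls to the robot, and variables do not carry over. Pictures are saved under pics/ and viewed, at most 10 in all, crops included, and the job is handed in when it is done.

Besides the shell and the picture viewer there is one more tool, called after "Emit:" as a command line: name --pt "numbers of a row" for each row, then --argument value for the rest. step_arm: Moves the arm, as the interface text tells. Scaled input: -1 to 1 covers 0.3 m each way for a shift and 45 degrees each way for a turn. Its arguments: {"type":"object","properties":{"steps":{"type":"array"}},"required":["steps"]}

```bash
mkdir -p pics
cat > h.py <<'E'
from rig import *
import numpy as np, cv2, json
def cap(n,f=None):
    s=read_state(); c=capture(n)
    if n=="wrist":
        T=np.eye(4); T[:3,:3]=np.array(s["tcp_rot"]); T[:3,3]=s["position"]; c["W"]=T@np.array(c["T_tool_cam"])
    else: c["W"]=np.array(c["world_from_camera"])
    im=np.array(c["image"]); c["im"]=im
    if f: cv2.imwrite("pics/"+f+".png",im[:,:,::-1]); np.savez("pics/"+f+".npz",W=c["W"],fov=c["vertical_fov"],cx=c["cx"],cy=c["cy"],k1=c["k1"],im=im)
    return c
def load(f): return np.load("pics/"+f+".npz")
def foc(c): return 192/np.tan(np.radians(float(c["fov"])/2))
def ray(c,u,v):
    f=foc(c); d=np.array([(u-c["cx"])/f,(v-c["cy"])/f]); k=float(c["k1"]); p=d.copy()
    for _ in range(30): p=d/(1+k*(p@p))
    W=c["W"]; r=W[:3,:3]@np.array([p[0],p[1],1]); return W[:3,3],r/np.linalg.norm(r)
def at(c,u,v,z):
    o,r=ray(c,u,v); return o+r*(z-o[2])/r[2]
def proj(c,P):
    W=c["W"]; q=W[:3,:3].T@(np.array(P)-W[:3,3]); p=q[:2]/q[2]; p=p*(1+float(c["k1"])*(p@p)); return p*foc(c)+[c["cx"],c["cy"]]
def tri(l):
    A=np.zeros((3,3));b=np.zeros(3)
    for c,u,v in l:
        o,r=ray(c,u,v); M=np.eye(3)-np.outer(r,r);A+=M;b+=M@o
    X=np.linalg.solve(A,b); return X,[np.round(proj(c,X)-[u,v],1) for c,u,v in l]
E
python3 - <<'E'
from h import *
a=cap("scene","s0");b=cap("top","t0");w=cap("wrist","w0")
for c in (a,b,w): print(c["vertical_fov"],c["k1"],np.round(c["W"],3).tolist())
s=np.vstack([a["im"],b["im"]])[:,:,::-1]
cv2.imwrite("pics/m.png",cv2.resize(np.hstack([a["im"],b["im"]])[:,:,::-1],(800,300)))
E
```

```text
49.92577643636644 -0.04216094589864841 [[-0.856, 0.358, -0.374, 0.927], [0.518, 0.574, -0.634, 0.712], [-0.012, -0.736, -0.677, 0.836], [0.0, 0.0, 0.0, 1.0]]
54.50169092606064 -0.0470889062587689 [[0.097, -0.973, 0.209, 0.247], [-0.995, -0.096, 0.015, -0.015], [0.006, -0.21, -0.978, 1.359], [0.0, 0.0, 0.0, 1.0]]
62.69199347335811 -0.08553541795917273 [[0.365, -0.903, -0.225, 0.289], [-0.931, -0.355, -0.087, -0.559], [-0.001, 0.242, -0.97, 0.384], [0.0, 0.0, 0.0, 1.0]]
```

View pics/t0.png

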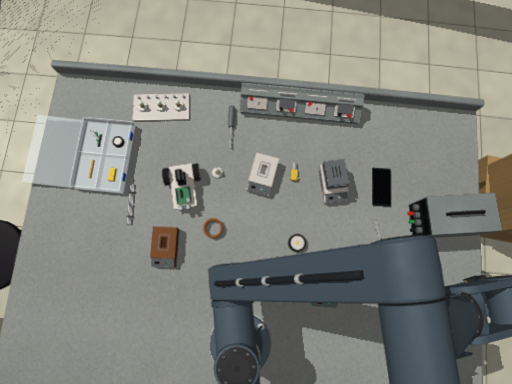

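View pics/s0.png

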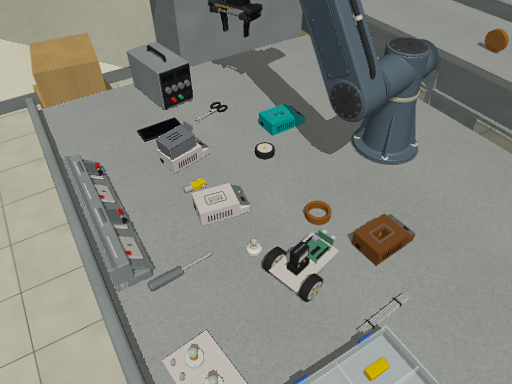

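The top view shows the buggy at (183,180), a white open charger at (263,172), a white charger with a grey flap at (334,180), a brown look-alike at (165,247) and a turquoise one that appears only in the scene view at (280,119). Only the white one at (263,172) fits the open charger. I'll confirm this in one enlarged crop.

Run:
```python
from h import *
t=load("t0")["im"];s=load("s0")["im"]
R=lambda im,x0,x1,y0,y1,w,h:cv2.resize(im[y0:y1,x0:x1],(w,h),interpolation=cv2.INTER_CUBIC)
A=R(t,155,355,145,215,800,280)
B=np.hstack([R(s,150,260,115,225,320,320),R(s,250,350,220,300,400,320),np.zeros((320,80,3),np.uint8)])
cv2.imwrite("pics/crop1.png",np.vstack([A,B])[:,:,::-1])
c=load("t0")
for n,u,v,z in [("buggy",181,176,.1),("open",264,169,.05),("flap",335,172,.09),("flapfront",336,190,.1)]: print(n,at(c,u,v,z).round(3))
```

```text
buggy [0.549 0.259 0.1  ]
open [ 0.617 -0.027  0.05 ]
flap [ 0.619 -0.277  0.09 ]
flapfront [ 0.552 -0.282  0.1  ]
```

View pics/crop1.png

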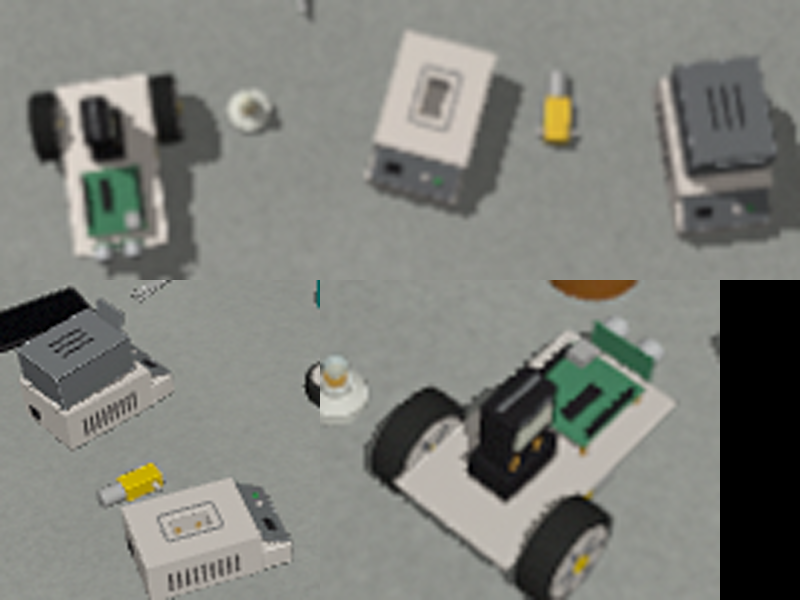

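The crop confirms it: the white housing with the bare socket is the open charger, the grey-flap one is on the right, and the pack stands in the buggy's holder. Next I work out the wrist viewpoints.

```bash
cat >> h.py <<'E'
def down(yaw): # tool y (closing) at yaw+90 deg; z down
    c,s=np.cos(np.radians(yaw)),np.sin(np.radians(yaw)); return np.array([[c,s,0],[s,-c,0],[0,0,-1.]])
def go(*tg,st=None):
    """targets (pos,R) in turn; prints normalised shift+turn of each from the previous"""
    from scipy.spatial.transform import Rotation as Ro
    s=st or read_state(); p=np.array(s["position"]);R=np.array(s["tcp_rot"])
    for P,Q in tg:
        d=R.T@(np.array(P)-p)/.3; r=Ro.from_matrix(R.T@Q).as_rotvec(degrees=True)/45
        print("step",d.round(4).tolist(),r.round(4).tolist()); p,R=np.array(P),Q
def st():
    s=read_state(); print(s["time_s"],np.round(s["position"],4),np.round(s["tcp_rot"],3).tolist(),"q",np.round(s["joint_positions"],1),"F",np.round(s["force"],1),"op",round(s["opening"],3),s["grasp_force"])
E
python3 - <<'E'
from h import *
st()
s=read_state();R=np.array(s["tcp_rot"]);print(read_state()["opening"],np.array(capture("wrist")["T_tool_cam"]).round(3).tolist())
for y in (0,180,-180+22): go(([.44,-.25,.30],down(y)))
go(([.44,-.25,.30],R),([.44,-.06,.30],R))
E
```

```text
0.15 [ 0.2275 -0.5815  0.2214] [[0.931, 0.364, -0.0], [0.364, -0.931, 0.002], [0.0, -0.002, -1.0]] q [-78.9  30.3  82.1  -0.   67.7 -10.2] F [ 0.3 -0.2  0.4] op 0.997 0.0
0.9965749705600022 [[0.001, -0.97, -0.242, 0.065], [1.0, 0.001, 0.001, 0.001], [-0.001, -0.242, 0.97, -0.163], [0.0, 0.0, 0.0, 1.0]]
step [1.062, -0.7719, -0.2602] [-0.0018, -0.0, 0.4746]
step [1.062, -0.7719, -0.2602] [0.0, -0.0025, -3.5254]
step [1.062, -0.7719, -0.2602] [-0.0006, 0.0027, 3.9857]
step [1.062, -0.7719, -0.2602] [0.0003, 0.0, -0.0001]
step [0.2307, -0.5898, 0.001] [0.0, 0.0, 0.0]
```

Emit:
step_arm --pt "0.85 -0.62 -0.26 0 0 0 -1" --pt "0.85 -0.62 -0.26 0 0 0 -1" --pt "0.85 -0.62 -0.26 0 0 0 -1" --pt "0.85 -0.62 -0.26 0 0 0 -1" --pt "0.85 -0.62 -0.26 0 0 0 -1" --pt "0.85 -0.62 -0.26 0 0 0 -1" --pt "0.85 -0.62 -0.26 0 0 0 -1" --pt "0.85 -0.62 -0.26 0 0 0 -1"

```text
time_s: 0.87
position: [0.3984, -0.3132, 0.3008]
tcp_rot: [[0.931, 0.365, 0.001], [0.365, -0.931, 0.001], [0.001, -0.0, -1.0]]
force: [0.8, 0.0, -0.6]
opening: 1.006
grasp_force: 0.0
```

Emit:
step_arm --pt "0.212 -0.152 0 0 0 0.4746 -1" --pt "0.212 -0.152 0 0 0 0.4746 -1" --pt "0.212 -0.152 0 0 0 0.4746 -1" --pt "0.212 -0.152 0 0 0 0.4746 -1" --pt "0.212 -0.152 0 0 0 0.4746 -1"

```text
time_s: 1.28
position: [0.4404, -0.2492, 0.3001]
tcp_rot: [[1.0, 0.002, -0.0], [0.002, -1.0, 0.0], [-0.0, -0.0, -1.0]]
force: [0.1, 0.4, 0.2]
opening: 1.004
grasp_force: 0.0
```

```bash
python3 -c "
from h import *
cap('wrist','w1')"
```

Emit:
step_arm --pt "0 -0.6 0 0 0 0 -1" --pt "0 -0.6 0 0 0 0 -1" --pt "0 -0.6 0 0 0 0 -1" --pt "0 -0.6 0 0 0 0 -1" --pt "0 -0.6 0 0 0 0 -1" --pt "0 -0.6 0 0 0 0 -1"

```text
time_s: 1.83
position: [0.4389, -0.0675, 0.3001]
tcp_rot: [[1.0, 0.004, -0.001], [0.004, -1.0, 0.001], [-0.001, -0.001, -1.0]]
force: [-0.3, 0.0, -0.4]
opening: 1.003
grasp_force: 0.0
```

```bash
python3 -c "
from h import *
cap('wrist','w2');st()"
```

```text
1.8833 [ 0.4397 -0.0695  0.3002] [[1.0, 0.003, 0.0], [0.003, -1.0, -0.0], [0.0, 0.0, -1.0]] q [-23.4  10.4 100.5  -0.   69.1  66.4] F [ 0.4 -1.   0.3] op 1.001 0.0
```

Emit:
step_arm --pt "0 -0.6 0 0 0 0 -1" --pt "0 -0.6 0 0 0 0 -1" --pt "0 -0.6 0 0 0 0 -1" --pt "0 -0.6 0 0 0 0 -1" --pt "0 -0.6 0 0 0 0 -1" --pt "0 -0.6 0 0 0 0 -1"

```text
time_s: 2.38
position: [0.4407, 0.111, 0.3002]
tcp_rot: [[1.0, 0.003, 0.001], [0.003, -1.0, 0.0], [0.001, -0.0, -1.0]]
force: [0.8, 0.3, -0.3]
opening: 0.998
grasp_force: 0.0
```

```bash
python3 -c "
from h import *
cap('wrist','w3');st()"
```

```text
2.4333 [0.4408 0.1094 0.3001] [[1.0, 0.002, 0.001], [0.002, -1.0, -0.001], [0.001, 0.001, -1.0]] q [-0.2 11.2 99.5 -0.1 69.3 89.7] F [-0.8  0.1 -0.2] op 1.002 0.0
```

Emit:
step_arm --pt "-0.1 -0.6 0 0 0 0 -1" --pt "-0.1 -0.6 0 0 0 0 -1" --pt "-0.1 -0.6 0 0 0 0 -1" --pt "-0.1 -0.6 0 0 0 0 -1" --pt "-0.1 -0.6 0 0 0 0 -1" --pt "-0.1 -0.6 0 0 0 0 -1"

```text
time_s: 2.93
position: [0.4111, 0.2908, 0.3]
tcp_rot: [[1.0, 0.002, 0.001], [0.002, -1.0, 0.001], [0.001, -0.001, -1.0]]
force: [-0.4, -0.6, -0.1]
opening: 1.0
grasp_force: 0.0
```

```bash
python3 -c "
from h import *
cap('wrist','w4');st()
W=[load(f'w{i}') for i in (1,2,3,4)]
for n,P in [('buggy',[.549,.259,.1]),('open',[.617,-.027,.05]),('flap',[.6,-.28,.09])]: print(n,[proj(c,P).round().tolist() for c in W])
im=[c['im'] for c in W]
cv2.imwrite('pics/m1.png',cv2.resize(np.vstack([np.hstack(im[:2]),np.hstack(im[2:])])[:,:,::-1],(800,600),interpolation=cv2.INTER_AREA))
"
```

```text
2.9833 [0.4112 0.289  0.2999] [[1.0, 0.001, 0.0], [0.001, -1.0, -0.001], [0.0, 0.001, -1.0]] q [ 2.240e+01  1.550e+01  9.350e+01 -1.000e-01  7.100e+01  1.124e+02] F [-0.3 -1.1 -0.2] op 1.002 0.0
buggy [[-117.0, 100.0], [-17.0, 85.0], [125.0, 80.0], [286.0, 51.0]]
open [[80.0, 30.0], [225.0, 24.0], [369.0, 29.0], [503.0, 14.0]]
flap [[285.0, 32.0], [444.0, 37.0], [570.0, 52.0], [644.0, 55.0]]
```

View pics/m1.png

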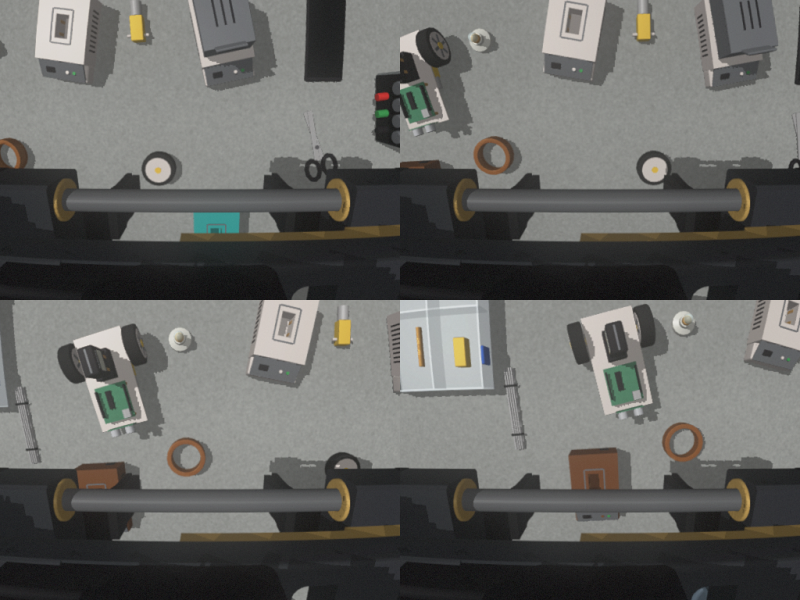

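Run:
```python
from h import *
def tile(n,x0,y0,k,w=400,h=300):
    im=load(n)["im"]; M=np.float32([[k,0,-x0*k],[0,k,-y0*k]])  # full px = tile/k + x0
    t=cv2.warpAffine(im,M,(w,h),flags=cv2.INTER_CUBIC)
    for i in range(0,w,50): cv2.line(t,(i,0),(i,5),(255,0,0),1)
    for i in range(0,h,50): cv2.line(t,(0,i),(5,i),(255,0,0),1)
    return t
A=np.vstack([np.hstack([tile("w2",160,0,3),tile("w3",310,0,3)]),np.hstack([tile("w1",230,0,3),tile("w2",370,0,3)])])
B=np.vstack([np.hstack([tile("w3",90,40,5),tile("w4",240,15,5)]),np.hstack([tile("t0",155,155,7),tile("s0",262,220,4.5)])])
cv2.imwrite("pics/A.png",A[:,:,::-1]);cv2.imwrite("pics/B.png",B[:,:,::-1])
```

```text
(no output)
```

View pics/A.png

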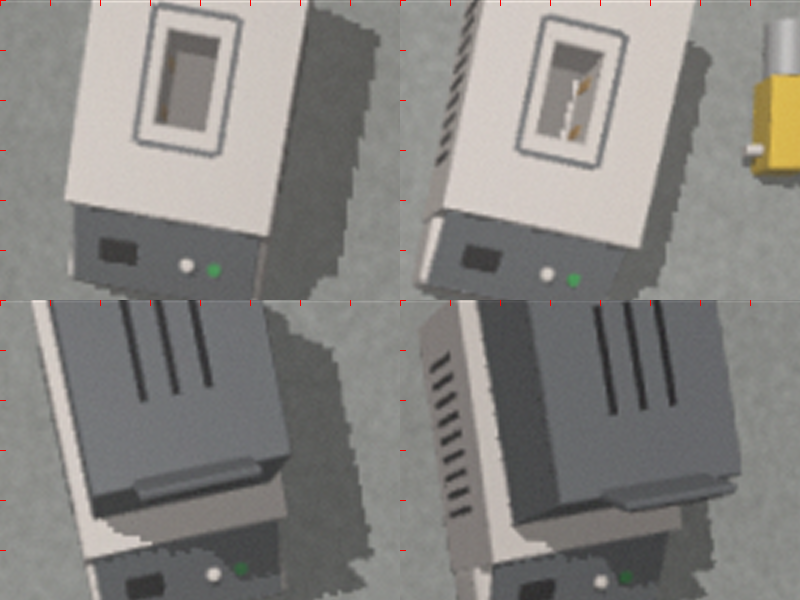

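View pics/B.png

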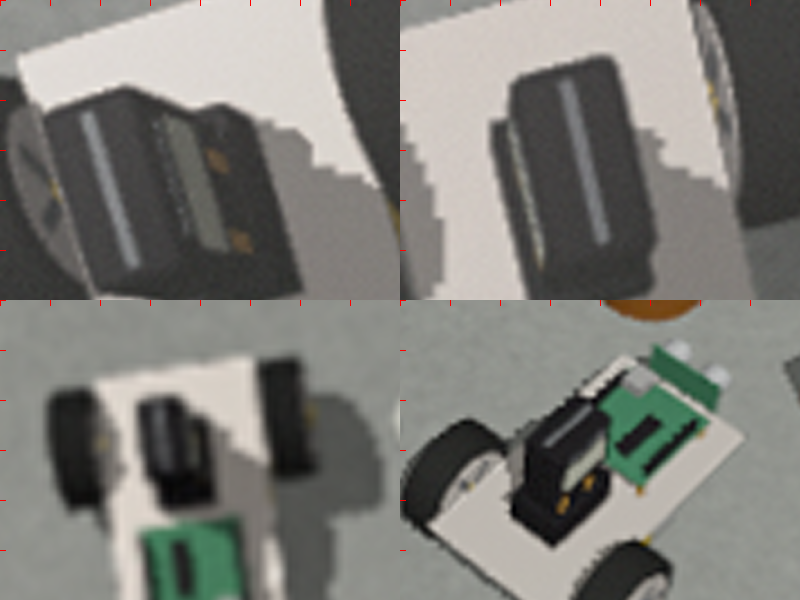

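```bash
cat > fit.py <<'E'
from h import *
from scipy.optimize import least_squares
def fit(obs,x0,name):
    """obs: (view, (u,v), model xyz); params x,y,z,yaw"""
    C={n:load(n) for n in {o[0] for o in obs}}
    def M(p,m): c,s=np.cos(p[3]),np.sin(p[3]); return [p[0]+c*m[0]-s*m[1],p[1]+s*m[0]+c*m[1],p[2]+m[2]]
    def res(p): return np.concatenate([proj(C[n],M(p,m))-uv for n,uv,m in obs])
    r=least_squares(res,x0,loss="soft_l1",f_scale=1.)
    print(name,r.x[:3].round(4),"yaw",np.degrees(r.x[3]).round(2)); print("  res",[tuple(a) for a in res(r.x).reshape(-1,2).round(1).tolist()]); return r.x
def T(n,ox,oy,k,tx,ty,m): return (n,np.array([ox+tx/k,oy+ty/k]),np.array(m)/1000)
E
python3 - <<'E'
from fit import *
o=[T("w2",160,0,3,*a) for a in [(66,200,(-55,43,0)),(267,236,(-55,-43,0)),(155,122,(-18.5,10.5,0)),(207,132,(-18.5,-10.5,0)),(170,29,(18.5,10.5,0)),(220,38,(18.5,-10.5,0))]]
o+=[T("w3",310,0,3,*a) for a in [(45,208,(-55,43,0)),(240,248,(-55,-43,0)),(137,133,(-18.5,10.5,0)),(187,145,(-18.5,-10.5,0)),(155,41,(18.5,10.5,0)),(205,52,(18.5,-10.5,0))]]
fit(o,[.617,-.03,.05,-.2],"open")
d=[T("w1",230,0,3,*a) for a in [(83,260,(-55,43,0)),(287,217,(-55,-43,0))]]+[T("w2",370,0,3,*a) for a in [(90,263,(-55,43,0)),(280,230,(-55,-43,0))]]
fit(d,[.617,-.28,.05,.2],"flapdeck")
f=[T("w1",230,0,3,*a) for a in [(93,195,(-42,37,45)),(290,157,(-42,-37,45))]]+[T("w2",370,0,3,*a) for a in [(160,203,(-42,37,45)),(340,175,(-42,-37,45))]]
fit(f,[.617,-.28,.05,.2],"flaptop"); fit(d+f,[.617,-.28,.05,.2],"flapall")
pk=[T("w3",90,40,5,*a) for a in [(45,115,(21,12,0)),(125,88,(21,-12,0)),(180,260,(-21,-12,0)),(95,295,(-21,12,0))]]+[T("w4",240,15,5,*a) for a in [(112,80,(21,12,0)),(213,57,(21,-12,0)),(255,240,(-21,-12,0)),(140,265,(-21,12,0))]]
fit(pk,[.55,.26,.107,.2],"packtop")
hd=[T("w3",90,40,5,*a) for a in [(258,112,(23,-15,0)),(302,290,(-23,-15,0))]]+[T("w4",240,15,5,*a) for a in [(90,122,(23,15,0)),(250,290,(-23,-15,0))]]
fit(hd,[.55,.26,.061,.2],"holder")
E
```

```text
open [ 0.6142 -0.0246  0.0499] yaw -9.59
  res [(-0.1, 0.2), (0.7, -0.2), (0.1, 0.2), (-0.4, -0.3), (-0.2, -0.1), (0.2, -0.1), (-0.5, -0.1), (-0.1, 0.1), (0.2, 0.1), (-0.3, -0.4), (0.5, 0.2), (0.1, 0.2)]
flapdeck [ 0.6076 -0.281   0.0502] yaw 11.87
  res [(0.2, -0.3), (-0.5, 0.1), (0.4, 0.2), (-0.1, -0.0)]
flaptop [ 0.6114 -0.2814  0.0542] yaw 11.19
  res [(-0.3, -0.0), (0.6, -0.2), (-0.3, 0.1), (0.0, 0.1)]
flapall [ 0.6101 -0.2816  0.0534] yaw 10.79
  res [(-0.3, -3.1), (-0.1, -1.5), (1.3, -2.6), (1.3, -1.5), (-0.4, 1.1), (0.4, 1.4), (-0.8, 1.2), (-0.6, 1.7)]
packtop [0.5512 0.2709 0.1029] yaw 13.23
  res [(-1.3, -1.2), (2.7, -1.8), (2.5, 1.8), (-0.3, 0.3), (-2.1, -0.6), (-0.3, -1.2), (-0.4, 2.0), (1.0, 2.1)]
holder [0.5525 0.269  0.043 ] yaw 11.25
  res [(-0.2, -0.9), (-0.2, -0.4), (1.3, 1.2), (-0.5, 0.3)]
```

Emit:
step_arm --pt "0.3 0.1 0.267 0 0 -0.29 -1" --pt "0.3 0.1 0.267 0 0 -0.29 -1" --pt "0.3 0.1 0.267 0 0 -0.29 -1" --pt "0.3 0.1 0.267 0 0 -0.29 -1" --pt "0.3 0.1 0.267 0 0 -0.29 -1" --pt "0.3 0.1 0.267 0 0 -0.29 -1"

```text
time_s: 3.48
position: [0.5004, 0.2574, 0.22]
tcp_rot: [[0.975, 0.222, -0.001], [0.222, -0.975, -0.001], [-0.001, 0.0, -1.0]]
force: [0.3, 0.6, -0.2]
opening: 1.001
grasp_force: 0.0
```

Run:
```python
from h import *
cap("wrist","w5");st()
c=load("w5");print(proj(c,[.5512,.2709,.107]).round())
```

```text
3.5333 [0.5002 0.2582 0.2209] [[0.975, 0.224, 0.0], [0.224, -0.975, -0.0], [0.0, 0.0, -1.0]] q [15.9 25.5 91.2 -0.  63.2 93. ] F [ 0.8 -0.1  0.5] op 1.001 0.0
[254. 133.]
```

Emit:
step_arm --pt "0 -0.2 0 0 0 0 -1" --pt "0 -0.2 0 0 0 0 -1" --pt "0 -0.2 0 0 0 0 -1" --pt "0 -0.2 0 0 0 0 -1"

```text
time_s: 3.87
position: [0.4858, 0.3189, 0.2219]
tcp_rot: [[0.974, 0.229, 0.003], [0.229, -0.974, 0.0], [0.003, 0.0, -1.0]]
force: [-0.6, 1.2, -0.3]
opening: 0.998
grasp_force: 0.0
```

Run:
```python
from h import *
cap("wrist","w6");st()
t=[]
for n in ("w5","w6"):
    c=load(n);p=proj(c,[.5512,.2709,.09]).round();print(n,p)
    x0,y0=p-[66,90]; k=3
    i=cv2.warpAffine(c["im"],np.float32([[k,0,-x0*k],[0,k,-y0*k]]),(400,600),flags=cv2.INTER_CUBIC)
    for j in range(0,600,50): cv2.line(i,(0,j),(5,j),(255,0,0),1); cv2.line(i,(j,0),(j,5),(255,0,0),1)
    t.append(i); print(x0,y0)
cv2.imwrite("pics/C.png",np.hstack(t)[:,:,::-1])
```

```text
3.9167 [0.486  0.3182 0.2216] [[0.974, 0.227, 0.002], [0.227, -0.974, 0.0], [0.002, 0.0, -1.0]] q [22.2 26.8 88.7 -0.  64.4 99.1] F [-0.3 -0.7  0. ] op 1.0 0.0
w5 [255. 132.]
189.0 42.0
w6 [323. 133.]
257.0 43.0
```

View pics/C.png

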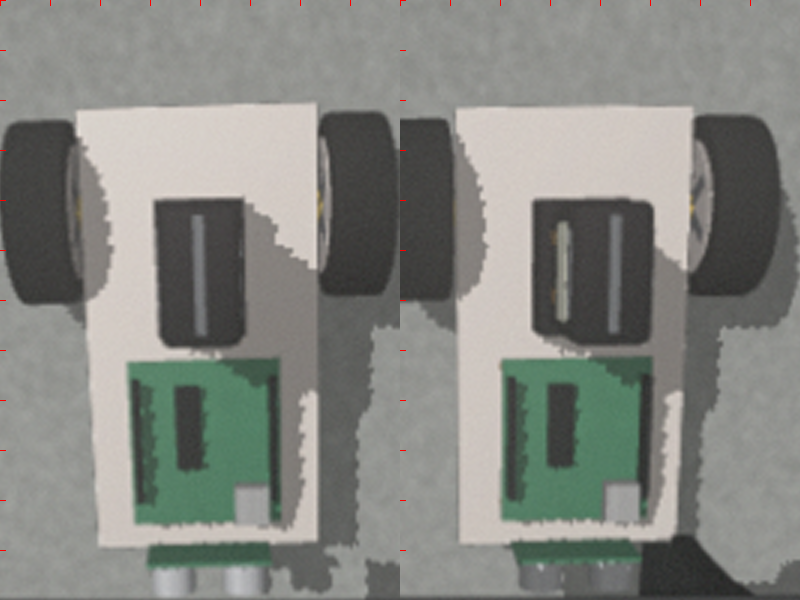

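Run:
```python
from fit import *
a,b=load("w5"),load("w6")
P=[]
for (x,y),(X,Y) in [((198,214),(215,214)),((201,336),(214,333))]:
    p,r=tri([(a,189+x/3,42+y/3),(b,257+X/3,43+Y/3)]); print(p.round(4),r); P.append(p)
d=P[0]-P[1]; print("stripe centre",((P[0]+P[1])/2).round(4),"len",np.linalg.norm(d),"yaw",np.degrees(np.arctan2(d[1],d[0])))
o=[T("w5",189,42,3,*q) for q in [(77,110,(80,42,0)),(317,102,(80,-42,0)),(318,541,(-80,-42,0)),(98,546,(-80,42,0))]]+[T("w6",257,43,3,*q) for q in [(57,108,(80,42,0)),(292,107,(80,-42,0)),(277,541,(-80,-42,0)),(60,543,(-80,42,0))]]
x=fit(o,[.52,.26,.04,.2],"plate")
# holder outer far edge & pack side cues
pk=[T("w5",189,42,3,*q) for q in [(244,205,(21,-12,0)),(244,340,(-21,-12,0)),(156,205,(21,12,0)),(160,340,(-21,12,0))]]+[T("w6",257,43,3,*q) for q in [(253,203,(21,-12,0)),(251,343,(-21,-12,0))]]
fit(pk,[.55,.27,.107,.22],"pack")
```

```text
[0.5674 0.274  0.1063] [array([0. , 0.1]), array([ 0. , -0.1])]
[0.5342 0.2656 0.1094] [array([-0. , -0.2]), array([-0. ,  0.2])]
stripe centre [0.5508 0.2698 0.1079] len 0.03437004148986331 yaw 14.28663224474381
plate [0.5266 0.2633 0.0386] yaw 14.43
  res [(-0.2, -0.1), (0.3, 0.3), (0.1, 0.1), (0.6, 0.3), (-0.4, 0.0), (0.6, -0.3), (-0.7, -0.8), (-0.3, 0.2)]
pack [0.5507 0.269  0.0996] yaw 14.08
  res [(-0.8, -1.3), (-0.2, 1.6), (1.1, -0.7), (1.2, 2.2), (0.0, -0.5), (-1.1, 0.1)]
```

The pack stripe triangulates to (0.5508, 0.2698, 0.108), yaw 14.3°. That agrees with the expected top of 0.1075 and with the plate fit, so I'll align above it.

Run:
```python
from h import *
go(([.5508,.2698,.165],down(14.3)),([.5508,.2698,.103],down(14.3)))
```

```text
step [0.1732, 0.2061, 0.189] [0.0005, -0.0027, -0.0256]
step [0.0, 0.0, 0.2067] [0.0, 0.0, 0.0]
```

Emit:
step_arm --pt "0.1732 0.2061 0.189 0 0 -0.0256 -1" --pt "0.1732 0.2061 0.189 0 0 -0.0256 -1" --pt "0.1732 0.2061 0.189 0 0 -0.0256 -1" --pt "0.1732 0.2061 0.189 0 0 -0.0256 -1" --pt "0.1732 0.2061 0.189 0 0 -0.0256 -1" --pt "0.1732 0.2061 0.189 0 0 -0.0256 -1"

```text
time_s: 4.42
position: [0.5505, 0.2698, 0.1643]
tcp_rot: [[0.97, 0.245, 0.0], [0.245, -0.97, 0.001], [0.0, -0.001, -1.0]]
force: [0.1, 0.3, 0.7]
opening: 0.999
grasp_force: 0.0
```

Run:
```python
from h import *
st(); go(([.5508,.2698,.103],down(14.3)))
```

```text
4.4167 [0.5505 0.2698 0.1643] [[0.97, 0.245, 0.0], [0.245, -0.97, 0.001], [0.0, -0.001, -1.0]] q [15.7 33.2 87.1  0.  59.7 91.5] F [0.1 0.3 0.7] op 0.999 0.0
step [0.001, 0.0003, 0.2044] [-0.0007, -0.0003, -0.0027]
```

Emit:
step_arm --pt "0 0 0.07 0 0 0 -1" --pt "0 0 0.14 0 0 0 -1" --pt "0 0 0.204 0 0 0 -1" --pt "0 0 0.204 0 0 0 -1" --pt "0 0 0.204 0 0 0 0" --pt "0 0 0.204 0 0 0 0.2" --pt "0 0 0.204 0 0 0 0.4" --pt "0 0 0.204 0 0 0 1"

```text
time_s: 5.08
position: [0.5519, 0.2702, 0.1038]
tcp_rot: [[0.969, 0.246, 0.003], [0.246, -0.969, 0.001], [0.003, -0.0, -1.0]]
force: [-0.0, 0.4, -0.2]
opening: 0.782
grasp_force: 0.0
```

Emit:
step_arm --pt "0 0 0 0 0 0 1" --pt "0 0 0 0 0 0 1" --pt "0 0 0 0 0 0 1" --pt "0 0 0 0 0 0 1" --pt "0 0 0 0 0 0 1" --pt "0 0 0 0 0 0 1"

```text
time_s: 5.58
position: [0.551, 0.2696, 0.1021]
tcp_rot: [[0.969, 0.245, -0.0], [0.245, -0.969, 0.0], [-0.0, -0.0, -1.0]]
force: [-0.3, 0.2, 0.5]
opening: 0.324
grasp_force: 0.0
```

Emit:
step_arm --pt "0 0 0 0 0 0 1" --pt "0 0 0 0 0 0 1" --pt "0 0 0 0 0 0 1" --pt "0 0 0 0 0 0 1" --pt "0 0 0 0 0 0 1"

```text
time_s: 6.0
position: [0.551, 0.2696, 0.1021]
tcp_rot: [[0.969, 0.245, -0.0], [0.245, -0.969, -0.0], [-0.0, 0.0, -1.0]]
force: [0.4, 0.0, 0.1]
opening: 0.267
grasp_force: 30.0
```

Emit:
step_arm --pt "0 0 -0.03 0 0 0 1" --pt "0 0 -0.07 0 0 0 1" --pt "0 0 -0.12 0 0 0 1" --pt "0 0 -0.19 0 0 0 1" --pt "0 0 -0.26 0 0 0 1" --pt "0 0 -0.33 0 0 0 1" --pt "0 0 -0.33 0 0 0 1" --pt "0 0 -0.33 0 0 0 1"

```text
time_s: 6.67
position: [0.5521, 0.27, 0.2035]
tcp_rot: [[0.969, 0.245, 0.004], [0.245, -0.969, 0.001], [0.005, -0.0, -1.0]]
force: [-0.7, 0.5, -2.5]
opening: 0.267
grasp_force: 30.0
```

Run:
```python
from h import *
st();cap("wrist","w7")
go(([.53,.13,.20],down(3)),([.6142,-.0246,.18],down(-9.6)))
```

```text
6.6667 [0.5521 0.27   0.2035] [[0.969, 0.245, 0.004], [0.245, -0.969, 0.001], [0.005, -0.0, -1.0]] q [15.7 30.5 85.   0.  64.3 91.4] F [-0.7  0.5 -2.5] op 0.267 29.98459964990616
step [-0.1818, 0.4342, 0.0058] [-0.0002, -0.0012, 0.249]
step [0.2533, 0.5293, 0.0667] [0.0, 0.0, 0.28]
```

Emit:
step_arm --pt "-0.04 0.99 0.045 0 0 0.53 1" --pt "-0.04 0.99 0.045 0 0 0.53 1" --pt "-0.04 0.99 0.045 0 0 0.53 1" --pt "-0.04 0.99 0.045 0 0 0.53 1" --pt "-0.04 0.99 0.045 0 0 0.53 1" --pt "-0.04 0.99 0.045 0 0 0.53 1" --pt "-0.04 0.99 0.045 0 0 0.53 1" --pt "-0.04 0.99 0.045 0 0 0.53 1"

```text
time_s: 7.38
position: [0.6132, -0.0284, 0.1858]
tcp_rot: [[0.985, -0.173, -0.001], [-0.173, -0.985, -0.003], [-0.0, 0.003, -1.0]]
force: [0.7, -0.0, -1.9]
opening: 0.266
grasp_force: 30.0
```

Emit:
step_arm --pt "0 0 0 0 0 0 1" --pt "0 0 0 0 0 0 1" --pt "0 0 0 0 0 0 1"

```text
time_s: 7.63
position: [0.6111, -0.0197, 0.1867]
tcp_rot: [[0.986, -0.167, -0.003], [-0.167, -0.986, 0.001], [-0.003, -0.001, -1.0]]
force: [0.5, -0.1, -0.2]
opening: 0.268
grasp_force: 30.0
```

Run:
```python
from h import *
st();cap("wrist","w8");cap("wrist","w8b")
go(([.6142,-.0246,.125],down(-9.6)))
i=load("w8")["im"]; cv2.imwrite("pics/D.png",np.hstack([cv2.resize(load("w7")["im"][80:300,150:362],(400,415)),cv2.resize(i[80:300,150:362],(400,415))])[:,:,::-1])
```

```text
7.6333 [ 0.6111 -0.0197  0.1867] [[0.986, -0.167, -0.003], [-0.167, -0.986, 0.001], [-0.003, -0.001, -1.0]] q [-12.3  31.6  86.    0.   62.6  87.2] F [ 0.5 -0.1 -0.2] op 0.268 29.985133409500122
step [0.012, 0.0161, 0.2076] [-0.0005, 0.0018, 0.0019]
```

View pics/D.png

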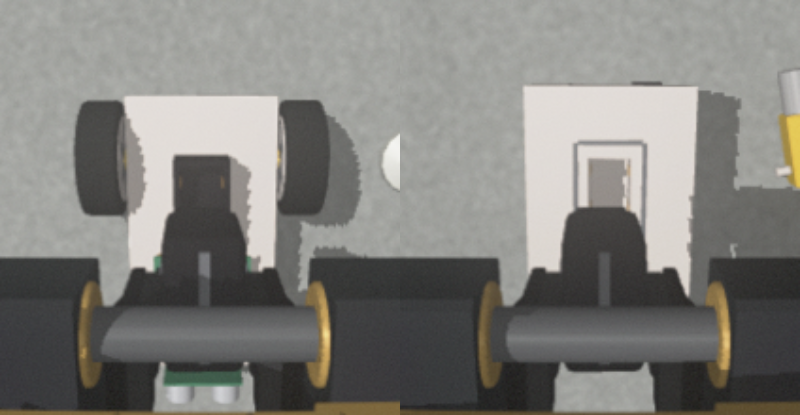

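The view shows the pack held with its stripe centred at (605,270) and the socket frame centred at about (610,175). It is aligned once the 5 mm shift is made. Now descending.

Emit:
step_arm --pt "0.012 0.016 0 0 0 0 1" --pt "0.012 0.016 0.06 0 0 0 1" --pt "0.012 0.016 0.13 0 0 0 1" --pt "0.012 0.016 0.2 0 0 0 1" --pt "0.012 0.016 0.22 0 0 0 1" --pt "0.012 0.016 0.22 0 0 0 1" --pt "0.012 0.016 0.22 0 0 0 1"

```text
time_s: 8.32
position: [0.6154, -0.0262, 0.122]
tcp_rot: [[0.986, -0.167, 0.0], [-0.167, -0.986, -0.0], [0.0, 0.0, -1.0]]
force: [0.5, 0.5, -0.2]
opening: 0.269
grasp_force: 30.0
```

Run:
```python
from h import *
st()
go(([.6142,-.0246,.0806],down(-9.6)))
```

```text
8.3167 [ 0.6154 -0.0262  0.122 ] [[0.986, -0.167, 0.0], [-0.167, -0.986, -0.0], [0.0, 0.0, -1.0]] q [-12.8  36.6  88.4  -0.   54.9  86.8] F [ 0.5  0.5 -0.2] op 0.269 29.98503863811493
step [-0.005, -0.0046, 0.1379] [0.0, -0.0005, 0.0]
```

Emit:
step_arm --pt "-0.005 -0.005 0.02 0 0 0 1" --pt "-0.005 -0.005 0.04 0 0 0 1" --pt "-0.005 -0.005 0.055 0 0 0 1" --pt "-0.005 -0.005 0.07 0 0 0 1" --pt "-0.005 -0.005 0.085 0 0 0 1" --pt "-0.005 -0.005 0.09 0 0 0 1"

```text
time_s: 8.82
position: [0.6133, -0.0248, 0.0938]
tcp_rot: [[0.986, -0.168, -0.001], [-0.168, -0.986, 0.0], [-0.001, -0.0, -1.0]]
force: [0.6, 0.2, -2.2]
opening: 0.268
grasp_force: 30.0
```

```bash
python3 -c "
from h import *
st();go(([.6142,-.0246,.0806],down(-9.6)))"
```

```text
8.8167 [ 0.6133 -0.0248  0.0938] [[0.986, -0.168, -0.001], [-0.168, -0.986, 0.0], [-0.001, -0.0, -1.0]] q [-12.7  38.8  89.7  -0.   51.6  86.9] F [ 0.6  0.2 -2.2] op 0.268 29.984692633152008
step [0.0028, -0.001, 0.0441] [-0.0001, 0.0015, -0.001]
```

Emit:
step_arm --pt "0 0 0.015 0 0 0 1" --pt "0 0 0.03 0 0 0 1" --pt "0 0 0.04 0 0 0 1" --pt "0 0 0.047 0 0 0 1" --pt "0 0 0.047 0 0 0 1" --pt "0 0 0.047 0 0 0 1"

```text
time_s: 9.32
position: [0.6137, -0.0248, 0.0808]
tcp_rot: [[0.986, -0.168, -0.0], [-0.168, -0.986, 0.0], [-0.0, -0.0, -1.0]]
force: [-1.0, 0.5, 1.5]
opening: 0.268
grasp_force: 30.0
```

```bash
python3 -c "
from h import *
st()"
```

```text
9.3167 [ 0.6137 -0.0248  0.0808] [[0.986, -0.168, -0.0], [-0.168, -0.986, 0.0], [-0.0, -0.0, -1.0]] q [-12.7  39.9  90.    0.   50.1  86.9] F [-1.   0.5  1.5] op 0.268 29.988543391227722
```

Emit:
step_arm --pt "0 0 0.005 0 0 0 1" --pt "0 0 0.008 0 0 0 1" --pt "0 0 0.008 0 0 0 1" --pt "0 0 0.008 0 0 0 1"

```text
time_s: 9.65
position: [0.6138, -0.0247, 0.0806]
tcp_rot: [[0.986, -0.167, 0.001], [-0.167, -0.986, -0.0], [0.001, 0.0, -1.0]]
force: [-5.1, 0.0, 13.9]
opening: 0.269
grasp_force: 30.0
```

```bash
python3 -c "
from h import *
st()"
```

```text
9.65 [ 0.6138 -0.0247  0.0806] [[0.986, -0.167, 0.001], [-0.167, -0.986, -0.0], [0.001, 0.0, -1.0]] q [-12.7  39.9  90.1  -0.   50.   86.9] F [-5.1  0.  13.9] op 0.269 30.00765234231949
```

Emit:
step_arm --pt "0 0 -0.008 0 0 0 1" --pt "0 0 -0.008 0 0 0 -1" --pt "0 0 -0.008 0 0 0 -1" --pt "0 0 -0.008 0 0 0 -1" --pt "0 0 -0.008 0 0 0 -1" --pt "0 0 -0.008 0 0 0 -1" --pt "0 0 -0.008 0 0 0 -1"

```text
time_s: 10.23
position: [0.6137, -0.0248, 0.0802]
tcp_rot: [[0.986, -0.168, -0.0], [-0.168, -0.986, 0.0], [-0.0, -0.0, -1.0]]
force: [-0.4, 0.2, 0.2]
opening: 0.632
grasp_force: 0.0
```

Emit:
step_arm --pt "0 0 -0.05 0 0 0 -1" --pt "0 0 -0.1 0 0 0 -1" --pt "0 0 -0.2 0 0 0 -1" --pt "0 0 -0.35 0 0 0 -1" --pt "0 0 -0.5 0 0 0 -1" --pt "0 0 -0.5 0 0 0 -1" --pt "0 0 -0.5 0 0 0 -1"

```text
time_s: 10.82
position: [0.6164, -0.0253, 0.2348]
tcp_rot: [[0.986, -0.167, 0.009], [-0.167, -0.986, -0.002], [0.009, 0.0, -1.0]]
force: [0.4, -0.2, -0.4]
opening: 0.995
grasp_force: 0.0
```

Run:
```python
from h import *
st();cap("wrist","w9")
a=np.radians(11.5);R=np.array([[np.cos(a),-np.sin(a)],[np.sin(a),np.cos(a)]])
c=np.array([.6076,-.281]); H=c+R@[.052,0]; print("hinge",H)
print("tab",H+R@[-.097,0],"corner",H+R@[-.094,0])
```

```text
10.8167 [ 0.6164 -0.0253  0.2348] [[0.986, -0.167, 0.009], [-0.167, -0.986, -0.002], [0.009, 0.0, -1.0]] q [-12.7  28.6  82.9   0.   68.   86.9] F [ 0.4 -0.2 -0.4] op 0.995 0.0
hinge [ 0.65855608 -0.27063287]
tab [ 0.56350339 -0.28997156] corner [ 0.56644316 -0.28937345]
```

Seated: the push force appeared at TCP z = 0.0806, as predicted for fully home. Next I plan the flap stroke with a small 2-D contact simulation.

```bash
cat > flap.py <<'E'
from h import *
from scipy.spatial.transform import Rotation as Ro
YAW=11.5; c0=np.array([.6076,-.281]); HZ=.0532
u=np.array([np.cos(np.radians(YAW)),np.sin(np.radians(YAW))]); H=c0+.052*u
def ax(b): b=np.radians(b); return np.array([np.sin(b),-np.cos(b)]),np.array([np.cos(b),np.sin(b)]) # tool z,x in (u,k)
def tcp(C,b): z,x=ax(b); return np.array(C)-.025*z-.0095*x
def pose(t,b): # (u,k) rel hinge -> world
    return np.r_[H+u*t[0],HZ+t[1]], down(YAW)@Ro.from_euler("y",b,degrees=True).as_matrix()
def theta(t,b):  # smallest flap angle clear of the finger
    z,x=ax(b); g=np.linspace(-.0095,.0095,20); L=np.linspace(.025,-.02,40)
    P=np.array([t+l*z+s*x for l in L for s in g])
    for th in np.arange(0,2.2,.01):
        c,s=np.cos(th),np.sin(th); Q=P@np.array([[c,s],[-s,c]]).T@np.eye(2) if 0 else np.c_[c*P[:,0]-s*P[:,1],s*P[:,0]+c*P[:,1]]
        # flap frame: undo clockwise turn
        X,Y=Q[:,0],Q[:,1]
        front=np.where(Y<.040,-.094,-.0945-(Y-.040)*np.tan(np.radians(25))-.0022)
        inside=(X>front)&(Y<.058)&(Y>-.003)&(X<.0)
        if not inside.any(): return th
    return 9
E
python3 - <<'E'
from flap import *
print("H",H.round(4)); 
r,a0=.1055,153.6
pl=[(tcp((-.125,.040),25),25)]+[(tcp(r*np.array([np.cos(np.radians(a0-d)),np.sin(np.radians(a0-d))]),25-d*.35),25-d*.35) for d in range(0,113,8)]
for t,b in pl: print(np.round(t,4),round(b,1),"theta",round(theta(t,b),2),pose(t,b)[0].round(3))
t,b=pl[0];P,R=pose(t,b)
go((np.r_[P[:2],.2],down(YAW)),(P,R))
E
```

```text
H [ 0.6586 -0.2706]
[-0.1442  0.0586] 25 theta 0.0 [ 0.517 -0.299  0.112]
[-0.1137  0.0656] 25.0 theta 0.07 [ 0.547 -0.293  0.119]
[-0.1053  0.0792] 22.2 theta 0.21 [ 0.555 -0.292  0.132]
[-0.0952  0.0916] 19.4 theta 0.0 [ 0.565 -0.29   0.145]
[-0.0835  0.1025] 16.6 theta 0.0 [ 0.577 -0.287  0.156]
[-0.0705  0.1119] 13.8 theta 0.0 [ 0.59  -0.285  0.165]
[-0.0563  0.1194] 11.0 theta 0.0 [ 0.603 -0.282  0.173]
[-0.0413  0.125 ] 8.2 theta 0.0 [ 0.618 -0.279  0.178]
[-0.0258  0.1286] 5.4 theta 0.0 [ 0.633 -0.276  0.182]
[-0.0099  0.13  ] 2.6 theta 0.0 [ 0.649 -0.273  0.183]
[0.006  0.1294] -0.2 theta 0.0 [ 0.664 -0.269  0.183]
[0.0216 0.1267] -3.0 theta 0.0 [ 0.68  -0.266  0.18 ]
[0.0367 0.1219] -5.8 theta 0.0 [ 0.694 -0.263  0.175]
[0.0509 0.1152] -8.6 theta 0.0 [ 0.708 -0.26   0.168]
[0.064  0.1067] -11.4 theta 0.0 [ 0.721 -0.258  0.16 ]
[0.0758 0.0966] -14.2 theta 0.0 [ 0.733 -0.256  0.15 ]
step [-0.1665, 0.9562, 0.1062] [0.001, -0.0042, -0.4698]
step [0.0, 0.0, 0.2939] [-0.0, 0.5556, -0.0]
```

Emit:
step_arm --pt "-0.166 0.956 0.106 0 0 -0.47 1" --pt "-0.166 0.956 0.106 0 0 -0.47 1" --pt "-0.166 0.956 0.106 0 0 -0.47 1" --pt "-0.166 0.956 0.106 0 0 -0.47 1" --pt "-0.166 0.956 0.106 0 0 -0.47 1" --pt "-0.166 0.956 0.106 0 0 -0.47 1" --pt "-0.166 0.956 0.106 0 0 -0.47 1" --pt "-0.166 0.956 0.106 0 0 -0.47 1"

```text
time_s: 11.53
position: [0.5132, -0.3043, 0.1953]
tcp_rot: [[0.981, 0.194, -0.005], [0.194, -0.981, 0.001], [-0.005, -0.001, -1.0]]
force: [0.5, 0.1, -0.0]
opening: 0.48
grasp_force: 0.0
```

Emit:
step_arm --pt "0 0 0 0 0 0.0 1" --pt "0 0 0 0 0.3 0 1" --pt "0 0 0 0 0.5556 0 1" --pt "0 0 0 0 0.5556 0 1" --pt "0 0 0 0 0.5556 0 1" --pt "0 0 0 0 0.5556 0 1"

```text
time_s: 12.03
position: [0.5139, -0.2961, 0.1963]
tcp_rot: [[0.89, 0.198, 0.411], [0.176, -0.98, 0.09], [0.421, -0.008, -0.907]]
force: [-0.2, 0.2, -1.3]
opening: 0.046
grasp_force: 0.0
```

Run:
```python
import re
s=open("flap.py").read().replace("def theta(t,b):","def theta(t,b,t0=0):").replace("np.arange(0,2.2,.01)","np.arange(t0,2.3,.01)")
s+='''
def arc(k,ds,r=.1055,a0=153.6): return [(tcp(r*np.array([np.cos(np.radians(a0-d)),np.sin(np.radians(a0-d))]),25-d*k),25-d*k) for d in ds]
def rows(pl,P=None,R=None):
    if P is None: s=read_state(); P,R=np.array(s["position"]),np.array(s["tcp_rot"])
    for t,b in pl:
        p,Q=pose(t,b); print((R.T@(p-P)/.3).round(3).tolist(),(Ro.from_matrix(R.T@Q).as_rotvec(degrees=True)/45).round(3).tolist())
'''
open("flap.py","w").write(s)
from flap import *
st()
for k in (.35,.5):
    th=0; o=[]
    for t,b in arc(k,range(0,117,4)): th=theta(t,b,th); o.append(round(float(th),2))
    print(k,o)
P,R=pose(tcp((-.125,.040),25),25); go((P,R))
```

```text
12.0333 [ 0.5139 -0.2961  0.1963] [[0.89, 0.198, 0.411], [0.176, -0.98, 0.09], [0.421, -0.008, -0.907]] q [-52.5  25.6 102.3  32.2  45.7   4.7] F [-0.2  0.2 -1.3] op 0.046 0.0
0.35 [0.07, 0.14, 0.21, 0.28, 0.35, 0.42, 0.49, 0.55, 0.62, 0.69, 0.76, 0.83, 0.9, 0.97, 1.04, 1.11, 1.18, 1.25, 1.32, 1.39, 1.46, 1.53, 1.6, 1.67, 1.74, 1.81, 1.88, 1.95, 2.05, 2.16]
0.5 [0.07, 0.14, 0.21, 0.28, 0.35, 0.42, 0.49, 0.55, 0.62, 0.69, 0.76, 0.83, 0.9, 0.97, 1.04, 1.11, 1.18, 1.25, 1.32, 1.39, 1.46, 1.53, 1.6, 1.67, 1.74, 1.81, 1.88, 1.95, 2.02, 2.09]
step [-0.1103, 0.0153, 0.259] [-0.008, 0.0024, -0.0062]
```

Emit:
step_arm --pt "-0.11 0.015 0.259 0 0 0 1" --pt "-0.11 0.015 0.259 0 0 0 1" --pt "-0.11 0.015 0.259 0 0 0 1" --pt "-0.11 0.015 0.259 0 0 0 1" --pt "-0.11 0.015 0.259 0 0 0 1"

```text
time_s: 12.45
position: [0.5217, -0.3023, 0.1154]
tcp_rot: [[0.888, 0.201, 0.414], [0.182, -0.98, 0.085], [0.423, 0.0, -0.906]]
force: [-0.4, -0.9, -0.3]
opening: 0.009
grasp_force: 0.0
```

Run:
```python
from flap import *
st()
rows(arc(.35,[-0,0,6,12,18,24,30,36]))
```

```text
12.45 [ 0.5217 -0.3023  0.1154] [[0.888, 0.201, 0.414], [0.182, -0.98, 0.085], [0.423, 0.0, -0.906]] q [-52.2  33.9 104.7  39.6  36.5  -5.2] F [-0.4 -0.9 -0.3] op 0.009 0.0
[0.086, -0.012, 0.028] [-0.001, -0.001, 0.002]
[0.086, -0.012, 0.028] [-0.001, -0.001, 0.002]
[0.119, -0.012, 0.005] [-0.001, -0.047, 0.002]
[0.154, -0.012, -0.014] [-0.001, -0.094, 0.002]
[0.191, -0.012, -0.03] [-0.001, -0.141, 0.002]
[0.229, -0.012, -0.041] [-0.001, -0.187, 0.002]
[0.268, -0.012, -0.049] [-0.001, -0.234, 0.002]
[0.308, -0.012, -0.054] [-0.001, -0.281, 0.002]
```

Emit:
step_arm --pt "0.05 -0.012 0.02 0 0 0 1" --pt "0.086 -0.012 0.028 0 0 0 1" --pt "0.119 -0.012 0.005 0 -0.047 0 1" --pt "0.154 -0.012 -0.014 0 -0.094 0 1" --pt "0.191 -0.012 -0.03 0 -0.141 0 1" --pt "0.191 -0.012 -0.03 0 -0.141 0 1"

```text
time_s: 12.95
position: [0.572, -0.2915, 0.1544]
tcp_rot: [[0.925, 0.202, 0.323], [0.195, -0.979, 0.055], [0.327, 0.012, -0.945]]
force: [0.3, -0.4, 0.9]
opening: 0.006
grasp_force: 0.0
```

Run:
```python
from flap import *
st(); c=cap("wrist","w10")
rows(arc(.35,[24,30,36,42,48,54,60,66]))
cv2.imwrite("pics/E.png",np.hstack([cv2.resize(load("w9")["im"][60:260,130:360],(400,348)),cv2.resize(c["im"][40:240,150:380],(400,348))])[:,:,::-1])
```

```text
12.95 [ 0.572  -0.2915  0.1544] [[0.925, 0.202, 0.323], [0.195, -0.979, 0.055], [0.327, 0.012, -0.945]] q [-44.4  32.1  95.4  22.7  43.3  18.4] F [ 0.3 -0.4  0.9] op 0.006 0.0
[0.026, -0.007, -0.003] [0.01, -0.054, 0.007]
[0.064, -0.006, -0.015] [0.01, -0.1, 0.007]
[0.104, -0.006, -0.023] [0.01, -0.147, 0.007]
[0.143, -0.006, -0.028] [0.01, -0.194, 0.007]
[0.183, -0.006, -0.028] [0.01, -0.24, 0.007]
[0.223, -0.005, -0.025] [0.01, -0.287, 0.006]
[0.262, -0.005, -0.017] [0.011, -0.334, 0.006]
[0.301, -0.005, -0.006] [0.011, -0.38, 0.006]
```

View pics/E.png

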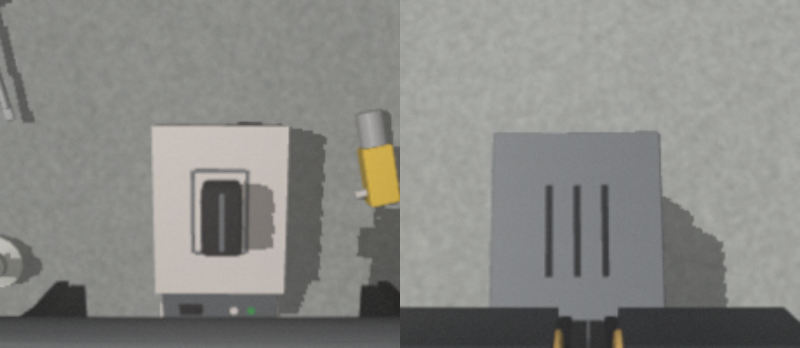

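Run:
```python
from flap import *
c=load("w10"); n=np.array([-u[1],u[0]])
print("obs",[(150+(a-400)*.575,40+b*200/348) for a,b in ((493,133),(658,131),(490,305),(545,185),(545,275))])
for th in (0,.05,.2,.35,.45,.6):
    def pt(x,y,z): X=np.cos(th)*x+np.sin(th)*z; Z=-np.sin(th)*x+np.cos(th)*z; return np.r_[H+u*X+n*y,HZ+Z]
    print(th,[proj(c,pt(x,y,.042)).round().tolist() for x,y in ((0,.037),(0,-.037),(-.07,.037))])
```

```text
obs [(203.475, 116.4367816091954), (298.35, 115.28735632183908), (201.75, 215.28735632183907), (233.375, 146.32183908045977), (233.375, 198.04597701149424)]
0 [[204.0, 119.0], [300.0, 120.0], [202.0, 210.0]]
0.05 [[204.0, 116.0], [300.0, 117.0], [201.0, 207.0]]
0.2 [[204.0, 109.0], [299.0, 110.0], [199.0, 195.0]]
0.35 [[205.0, 102.0], [299.0, 103.0], [197.0, 181.0]]
0.45 [[205.0, 98.0], [299.0, 99.0], [196.0, 171.0]]
0.6 [[206.0, 93.0], [298.0, 94.0], [195.0, 153.0]]
```

The right tile shows the flap still at about 0.05 rad: the tip slid over the tab. The left tile shows the pack seated in the open charger. I'll retry lower and push in until contact shows as force.

Run:
```python
from flap import *
a=pose(tcp((-.135,.09),25),25);b=pose(tcp((-.125,.038),25),25)
rows([(tcp((-.135,.09),25),25)]); go(a,b)
```

```text
[-0.19, -0.007, -0.099] [0.009, 0.133, 0.008]
step [-0.1899, -0.0072, -0.0991] [0.0092, 0.133, 0.008]
step [-0.043, -0.0, 0.1712] [0.0, 0.0, 0.0]
```

Emit:
step_arm --pt "-0.19 -0.007 -0.099 0.009 0.133 0.008 1" --pt "-0.19 -0.007 -0.099 0.009 0.133 0.008 1" --pt "-0.19 -0.007 -0.099 0.009 0.133 0.008 1" --pt "-0.19 -0.007 -0.099 0.009 0.133 0.008 1" --pt "-0.19 -0.007 -0.099 0.009 0.133 0.008 1"

```text
time_s: 13.42
position: [0.504, -0.3012, 0.1577]
tcp_rot: [[0.892, 0.195, 0.408], [0.174, -0.981, 0.088], [0.418, -0.007, -0.909]]
force: [0.6, 0.1, -0.1]
opening: 0.004
grasp_force: 0.0
```

Emit:
step_arm --pt "-0.043 0 0.171 0 0 0 1" --pt "-0.043 0 0.171 0 0 0 1" --pt "-0.043 0 0.171 0 0 0 1" --pt "-0.043 0 0.171 0 0 0 1" --pt "-0.043 0 0.171 0 0 0 1"

```text
time_s: 13.83
position: [0.5144, -0.2981, 0.1054]
tcp_rot: [[0.891, 0.197, 0.408], [0.176, -0.98, 0.09], [0.418, -0.008, -0.909]]
force: [1.4, 0.2, 1.0]
opening: 0.006
grasp_force: 0.0
```

Run:
```python
from flap import *
st()
rows([(tcp((-x,.038),25),25) for x in (.11,.1,.095,.09)])
```

```text
13.8333 [ 0.5144 -0.2981  0.1054] [[0.891, 0.197, 0.408], [0.176, -0.98, 0.09], [0.418, -0.008, -0.909]] q [-52.5  34.6 105.8  40.6  35.6  -6.5] F [1.4 0.2 1. ] op 0.006 0.0
[0.06, 0.006, 0.011] [-0.008, 0.007, -0.007]
[0.09, 0.006, 0.025] [-0.008, 0.007, -0.007]
[0.105, 0.006, 0.032] [-0.008, 0.007, -0.007]
[0.12, 0.006, 0.039] [-0.008, 0.007, -0.007]
```

Emit:
step_arm --pt "0.06 0.006 0.011 0 0 0 1" --pt "0.08 0.006 0.02 0 0 0 1" --pt "0.09 0.006 0.025 0 0 0 1" --pt "0.09 0.006 0.025 0 0 0 1"

```text
time_s: 14.17
position: [0.5419, -0.2945, 0.11]
tcp_rot: [[0.891, 0.198, 0.408], [0.177, -0.98, 0.089], [0.418, -0.007, -0.908]]
force: [0.2, -0.7, -1.1]
opening: 0.002
grasp_force: 0.0
```

Run:
```python
from flap import *
st()
rows([(tcp((-x,.038),25),25) for x in (.1,.095,.09,.085)])
```

```text
14.1667 [ 0.5419 -0.2945  0.11  ] [[0.891, 0.198, 0.408], [0.177, -0.98, 0.089], [0.418, -0.007, -0.908]] q [-49.8  35.1 103.   38.6  36.3  -1.6] F [ 0.2 -0.7 -1.1] op 0.002 0.0
[-0.001, -0.001, 0.0] [-0.007, 0.007, -0.006]
[0.014, -0.001, 0.007] [-0.007, 0.007, -0.006]
[0.03, -0.001, 0.014] [-0.007, 0.007, -0.006]
[0.045, -0.001, 0.021] [-0.007, 0.007, -0.006]
```

Now push forward 6 mm and read the force.

Emit:
step_arm --pt "0.009 0 0.004 0 0 0 1" --pt "0.018 0 0.008 0 0 0 1" --pt "0.018 0 0.008 0 0 0 1"

```text
time_s: 14.42
position: [0.547, -0.2934, 0.1092]
tcp_rot: [[0.892, 0.196, 0.407], [0.175, -0.981, 0.09], [0.417, -0.009, -0.909]]
force: [0.3, -0.5, -0.3]
opening: 0.007
grasp_force: 0.0
```

Emit:
step_arm --pt "0.009 0 0.004 0 0 0 1" --pt "0.012 0 0.006 0 0 0 1" --pt "0.012 0 0.006 0 0 0 1"

```text
time_s: 14.67
position: [0.551, -0.2926, 0.1089]
tcp_rot: [[0.892, 0.196, 0.407], [0.175, -0.981, 0.09], [0.417, -0.009, -0.909]]
force: [0.0, 0.3, -0.0]
opening: 0.01
grasp_force: 0.0
```

Run:
```python
from flap import *
st()
s=read_state();P=np.array(s["position"]);R=np.array(s["tcp_rot"]);C=P+.025*R[:,2]+.0095*R[:,0]
print("C",((C[:2]-H)@u).round(4),C[2]-HZ)
```

```text
14.6667 [ 0.551  -0.2926  0.1089] [[0.892, 0.196, 0.407], [0.175, -0.981, 0.09], [0.417, -0.009, -0.909]] q [-4.890e+01  3.550e+01  1.021e+02  3.820e+01  3.630e+01 -1.000e-01] F [ 0.   0.3 -0. ] op 0.01 0.0
C -0.0908 0.03697348929227502
```

Emit:
step_arm --pt "0.006 0 0.003 0 0 0 1" --pt "0.012 0 0.006 0 0 0 1" --pt "0.012 0 0.006 0 0 0 1"

```text
time_s: 14.92
position: [0.5548, -0.2918, 0.1087]
tcp_rot: [[0.892, 0.197, 0.407], [0.175, -0.98, 0.09], [0.417, -0.009, -0.909]]
force: [-0.7, -0.6, 0.1]
opening: -0.0
grasp_force: 0.4
```

Emit:
step_arm --pt "0.006 0 0.003 0 0 0 1" --pt "0.012 0 0.006 0 0 0 1" --pt "0.012 0 0.006 0 0 0 1"

```text
time_s: 15.17
position: [0.5587, -0.2908, 0.1087]
tcp_rot: [[0.892, 0.197, 0.407], [0.175, -0.98, 0.09], [0.417, -0.009, -0.909]]
force: [-2.7, -0.4, -0.1]
opening: 0.0
grasp_force: 0.8
```

Run:
```python
from flap import *
st()
s=read_state();P=np.array(s["position"]);R=np.array(s["tcp_rot"]);C=P+.025*R[:,2]+.0095*R[:,0]
print("C",((C[:2]-H)@u).round(4),C[2]-HZ)
```

```text
15.1667 [ 0.5587 -0.2908  0.1087] [[0.892, 0.197, 0.407], [0.175, -0.98, 0.09], [0.417, -0.009, -0.909]] q [-48.1  35.8 101.3  37.7  36.4   1.1] F [-2.7 -0.4 -0.1] op 0.0 0.8281647989446128
C -0.0828 0.036702168056680085
```

```bash
sed -i 's/^u=\(.*\); H=.*/u=\1; H=c0+.054*u/; s/0095/0045/g' flap.py; grep -n "H=\|0045" flap.py | head
python3 - <<'E'
from flap import *
ds=[10]+list(range(16,112,6)); th=.1;o=[]
pl=arc(.35,ds,.103,156)
for t,b in pl: th=theta(t,b,th); o.append(round(float(th),2))
print(list(zip(ds,o)))
rows(pl[:8])
E
```

```text
4:u=np.array([np.cos(np.radians(YAW)),np.sin(np.radians(YAW))]); H=c0+.054*u
6:def tcp(C,b): z,x=ax(b); return np.array(C)-.025*z-.0045*x
10:    z,x=ax(b); g=np.linspace(-.0045,.0045,20); L=np.linspace(.025,-.02,40)
[(10, 0.22), (16, 0.32), (22, 0.42), (28, 0.52), (34, 0.63), (40, 0.73), (46, 0.83), (52, 0.94), (58, 1.04), (64, 1.15), (70, 1.25), (76, 1.35), (82, 1.46), (88, 1.56), (94, 1.67), (100, 1.77), (106, 1.88)]
[0.048, -0.0, -0.065] [-0.009, -0.07, -0.008]
[0.083, -0.001, -0.082] [-0.009, -0.116, -0.008]
[0.119, -0.001, -0.096] [-0.01, -0.163, -0.007]
[0.157, -0.001, -0.106] [-0.01, -0.21, -0.007]
[0.195, -0.002, -0.113] [-0.01, -0.256, -0.007]
[0.234, -0.002, -0.115] [-0.01, -0.303, -0.007]
[0.273, -0.002, -0.114] [-0.01, -0.35, -0.007]
[0.312, -0.002, -0.109] [-0.01, -0.396, -0.007]
```

Emit:
step_arm --pt "0.02 0 -0.02 0 -0.03 0 1" --pt "0.048 0 -0.065 0 -0.07 0 1" --pt "0.083 0 -0.082 0 -0.116 0 1" --pt "0.119 0 -0.096 0 -0.163 0 1" --pt "0.119 0 -0.096 0 -0.163 0 1" --pt "0.119 0 -0.096 0 -0.163 0 1"

```text
time_s: 15.67
position: [0.5799, -0.2871, 0.1504]
tcp_rot: [[0.936, 0.198, 0.292], [0.187, -0.98, 0.066], [0.299, -0.007, -0.954]]
force: [-0.5, 0.6, -0.7]
opening: 0.003
grasp_force: 0.0
```

```bash
cat > fl.py <<'E'
from flap import *
import sys
st(); n=sys.argv[1]; cap("wrist",n); c=load(n); nn=np.array([-u[1],u[0]])
g=cv2.cvtColor(c["im"],cv2.COLOR_RGB2GRAY).astype(float)
def pt(x,y,z,th): return np.r_[H+u*(np.cos(th)*x+np.sin(th)*z)+nn*y,HZ-np.sin(th)*x+np.cos(th)*z]
# edge score of the flap's top outline (back and side edges) per angle
def edge(th):
    sc=0
    for A,B in (((0,.037),(0,-.037)),((0,.037),(-.05,.037)),((0,-.037),(-.05,-.037))):
        for s in np.linspace(.1,.9,20):
            q=[]
            for off in (.97,1.03):
                xy=np.array(A)*(1-s)+np.array(B)*s; m=np.array([-.035,0]); xy2=m+(xy-m)*(off if A[0]!=B[0] else off)
                p=proj(c,pt(xy2[0],xy2[1],.042,th)); q.append(g[int(np.clip(round(p[1]),0,383)),int(np.clip(round(p[0]),0,511))])
            sc+=abs(q[1]-q[0])
    return sc
ths=np.arange(0,1.3,.03); S=[edge(t) for t in ths]; i=np.argsort(S)[::-1][:5]; print("theta guess",[(round(ths[j],2),round(S[j])) for j in i])
for y in range(20,230,14): print(" ".join("%3d"%g[y,x] for x in range(140,380,12)))
E
python3 fl.py w11
python3 - <<'E'
from flap import *
rows(arc(.35,[22,28,34,40,46,52,58,64],.103,156))
E
```

```text
15.6667 [ 0.5799 -0.2871  0.1504] [[0.936, 0.198, 0.292], [0.187, -0.98, 0.066], [0.299, -0.007, -0.954]] q [-43.1  33.1  93.4  20.4  45.4  22.1] F [-0.5  0.6 -0.7] op 0.003 0.0
theta guess [(np.float64(0.15), 1979), (np.float64(0.27), 1502), (np.float64(0.21), 1458), (np.float64(0.24), 1450), (np.float64(0.18), 1450)]
158 155 157 159 165 165 161 165 163 164 162 158 160 161 158 164 162 163 163 129
162 156 166 161 159 159 165 163 164 162 159 156 167 155 161 159 158 160 160 162
157 156 158 164 162 165 159 166 156 161 163 163 158 164 165 158 159 163 160 164
159 163 159 165 170 160 160 163 158 166 161 166 163 158 155 164 162 165 164 154
159 162 164 164 164 168 161 167 159 164 163 166 157 158 163 156 161 157 160 157
167 161 160 162 163 162 163 166 167 159 166 162 161 157 159 158 161 156 155 156
157 161 162 162 166 164 165 163 164 161 154 157 153 159 162 165 166 161 162 158
158 163 159 157 160 163 128 130 129 127 127 125 127 127 161 157 157 161 163 155
103 161 160 157 163 162 128 128 126 129 127 125 125 124 154 162 156 161 161 154
108 166 153 160 161 157 131 130 128 128 128  61 123 123 158 158 162 154 157 156
109 159 161 156 164 154 130 130 129 128 127  59 124 127 102 158 162 160 158 155
108 159 160 164 153 161 133 132 129 130 127  63 124 126  89 101 102 156 161 158
105 157 159 164 154 156 134 133 128 130 130  71 123 124 107 102 104 157 155 156
163 157 158 161 156 160 134 134 131 129 129 126 125 124 121 103 103 105 163 158
159 117 118 119 121 123 108 111 108 131 129 128 102 103 100  85  80  82 119 114
[0.001, 0.001, -0.001] [-0.011, -0.001, -0.006]
[0.037, 0.0, -0.016] [-0.011, -0.047, -0.006]
[0.075, 0.0, -0.027] [-0.011, -0.094, -0.006]
[0.113, -0.0, -0.035] [-0.011, -0.141, -0.006]
[0.152, -0.0, -0.039] [-0.011, -0.187, -0.005]
[0.191, -0.0, -0.038] [-0.012, -0.234, -0.005]
[0.23, -0.001, -0.034] [-0.012, -0.281, -0.005]
[0.268, -0.001, -0.026] [-0.012, -0.327, -0.005]
```

The flap is at about 0.15 rad and the tip slid over the tab again. I'm switching to a pinch: turn the gripper so the jaws straddle the tab, and rotate the tool with the flap.

```bash
cat > pinch.py <<'E'
from flap import *
def pp(th,off=.020,b=None,dx=0.):
    """TCP pose pinching the tab at flap angle th; off = TCP back from tab centre along tool z"""
    if b is None: b=25-np.degrees(th)
    z,_=ax(b); c,s=np.cos(th),np.sin(th); T=np.array([c*-.097+s*.049,s*.097+c*.049])
    t=T-off*z; P=np.r_[H+u*(t[0]+dx),HZ+t[1]]
    return P,down(YAW+90)@Ro.from_euler("x",-b,degrees=True).as_matrix()
def prow(l):
    s=read_state();P=np.array(s["position"]);R=np.array(s["tcp_rot"])
    for p,Q in l: print((R.T@(p-P)/.3).round(3).tolist(),(Ro.from_matrix(R.T@Q).as_rotvec(degrees=True)/45).round(3).tolist())
E
python3 - <<'E'
from pinch import *
A=(np.array([.58,-.28,.22]),down(YAW+45)); B=pp(.15,.08)
go(A,B,pp(.15)); print(B[0],pp(.15)[0])
E
```

```text
step [0.0787, -0.0231, -0.2218] [0.14, -0.3698, -0.9967]
step [-0.0868, -0.0562, 0.0904] [-0.3456, 0.1431, -0.993]
step [-0.0, 0.0, 0.2] [0.0, 0.0, 0.0]
[ 0.55156478 -0.29240049  0.19288818] [ 0.56817073 -0.28902198  0.13533101]
```

Emit:
step_arm --pt "0.02 0 -0.15 0 -0.1 0 1" --pt "0.079 -0.023 -0.222 0.14 -0.37 -0.99 0.2" --pt "0.079 -0.023 -0.222 0.14 -0.37 -0.99 0.2" --pt "0.079 -0.023 -0.222 0.14 -0.37 -0.99 0.2" --pt "0.079 -0.023 -0.222 0.14 -0.37 -0.99 0.2" --pt "0.079 -0.023 -0.222 0.14 -0.37 -0.99 0.2" --pt "0.079 -0.023 -0.222 0.14 -0.37 -0.99 0.2" --pt "0.079 -0.023 -0.222 0.14 -0.37 -0.99 0.2"

```text
time_s: 16.38
position: [0.5793, -0.2801, 0.2187]
tcp_rot: [[0.553, 0.833, -0.004], [0.833, -0.553, 0.002], [-0.0, -0.004, -1.0]]
force: [0.1, 0.1, -0.1]
opening: 0.384
grasp_force: 0.0
```

Emit:
step_arm --pt "-0.087 -0.056 0.09 -0.346 0.143 -0.993 0.2" --pt "-0.087 -0.056 0.09 -0.346 0.143 -0.993 0.2" --pt "-0.087 -0.056 0.09 -0.346 0.143 -0.993 0.2" --pt "-0.087 -0.056 0.09 -0.346 0.143 -0.993 0.2" --pt "-0.087 -0.056 0.09 -0.346 0.143 -0.993 0.2" --pt "-0.087 -0.056 0.09 -0.346 0.143 -0.993 0.2" --pt "-0.087 -0.056 0.09 -0.346 0.143 -0.993 0.2" --pt "-0.087 -0.056 0.09 -0.346 0.143 -0.993 0.2"

```text
time_s: 17.05
position: [0.5492, -0.2929, 0.1916]
tcp_rot: [[-0.192, 0.942, 0.275], [0.981, 0.183, 0.057], [0.004, 0.281, -0.96]]
force: [0.2, -0.1, -0.8]
opening: 0.403
grasp_force: 0.0
```

Run:
```python
from pinch import *
st(); cap("wrist","w12"); cap("top","t1"); 
go(pp(.15,.08),pp(.15)); prow([pp(.15)])
```

```text
17.05 [ 0.5492 -0.2929  0.1916] [[-0.192, 0.942, 0.275], [0.981, 0.183, 0.057], [0.004, 0.281, -0.96]] q [-45.2  28.3  94.2  17.9  49.9 -66.9] F [ 0.2 -0.1 -0.8] op 0.403 0.0
step [0.0013, 0.0038, -0.0004] [-0.0025, 0.0007, -0.0131]
step [-0.0, 0.0, 0.2] [0.0, 0.0, 0.0]
[0.001, 0.004, 0.2] [-0.002, 0.001, -0.013]
```

Emit:
step_arm --pt "0.001 0.004 0.08 0 0 -0.013 0.2" --pt "0.001 0.004 0.14 0 0 -0.013 0.2" --pt "0.001 0.004 0.18 0 0 -0.013 0.2" --pt "0.001 0.004 0.2 0 0 -0.013 0.2" --pt "0.001 0.004 0.2 0 0 -0.013 0.2" --pt "0.001 0.004 0.2 0 0 -0.013 0.2"

```text
time_s: 17.65
position: [0.5697, -0.2891, 0.1362]
tcp_rot: [[-0.203, 0.939, 0.276], [0.979, 0.195, 0.054], [-0.003, 0.282, -0.959]]
force: [0.4, -0.2, -0.5]
opening: 0.402
grasp_force: 0.0
```

Emit:
step_arm --pt "0 0 0 0 0 0 1" --pt "0 0 0 0 0 0 1" --pt "0 0 0 0 0 0 1" --pt "0 0 0 0 0 0 1" --pt "0 0 0 0 0 0 1" --pt "0 0 0 0 0 0 1" --pt "0 0 0 0 0 0 1"

```text
time_s: 18.23
position: [0.5695, -0.2893, 0.1364]
tcp_rot: [[-0.203, 0.939, 0.277], [0.979, 0.195, 0.054], [-0.003, 0.282, -0.959]]
force: [-0.1, -0.2, 0.5]
opening: 0.022
grasp_force: 0.0
```

Run:
```python
from pinch import *
st(); prow([pp(t) for t in (.15,.2,.3,.4,.5,.6,.7,.8)])
```

```text
18.2333 [ 0.5695 -0.2893  0.1364] [[-0.203, 0.939, 0.277], [0.979, 0.195, 0.054], [-0.003, 0.282, -0.959]] q [-43.4  33.8  94.7  19.5  43.5 -68.4] F [-0.1 -0.2  0.5] op 0.022 0.0
[0.002, -0.005, 0.002] [-0.0, 0.003, 0.005]
[0.002, 0.013, -0.008] [0.063, 0.003, 0.005]
[0.001, 0.05, -0.027] [0.191, 0.003, 0.005]
[0.001, 0.089, -0.042] [0.318, 0.004, 0.005]
[0.001, 0.129, -0.053] [0.445, 0.004, 0.005]
[0.001, 0.17, -0.06] [0.573, 0.004, 0.005]
[0.001, 0.212, -0.063] [0.7, 0.004, 0.004]
[0.0, 0.253, -0.062] [0.827, 0.004, 0.004]
```

Run:
```python
from pinch import *
cap("wrist","w13"); cap("top","t2"); cap("scene","s2")
def tile(n,x0,y0,k,w=400,h=300): return cv2.warpAffine(load(n)["im"],np.float32([[k,0,-x0*k],[0,k,-y0*k]]),(w,h),flags=cv2.INTER_CUBIC)
i=np.vstack([np.hstack([tile("s2",140,85,4),tile("w13",0,60,400/512)]),np.hstack([tile("w12",80,60,1.1),tile("w11",120,80,1.5)])])
cv2.imwrite("pics/F.png",i[:,:,::-1])
s=read_state(); P=np.array(s["position"]);R=np.array(s["tcp_rot"])
for nm,c in (("s2",load("s2")),):
    f=lambda q:((proj(c,q)-[140,85])*4).round().tolist()
    print("tip",f(P+.025*R[:,2]),"tabcentre@.15",f(pp(.15,0)[0]),"@.05",f(pp(.05,0)[0]))
c=load("w12"); f=lambda q:((proj(c,q)-[80,60])*1.1+[0,300]).round().tolist(); print("w12 tab .15",f(pp(.15,0)[0]),f(pp(.05,0)[0]))
c=load("w11"); f=lambda q:((proj(c,q)-[120,80])*1.5+[400,300]).round().tolist(); print("w11 tab .15",f(pp(.15,0)[0]),f(pp(.05,0)[0]))
```

```text
tip [176.0, 166.0] tabcentre@.15 [178.0, 161.0] @.05 [186.0, 168.0]
w12 tab .15 [199.0, 456.0] [188.0, 453.0]
w11 tab .15 [604.0, 548.0] [604.0, 559.0]
```

View pics/F.png

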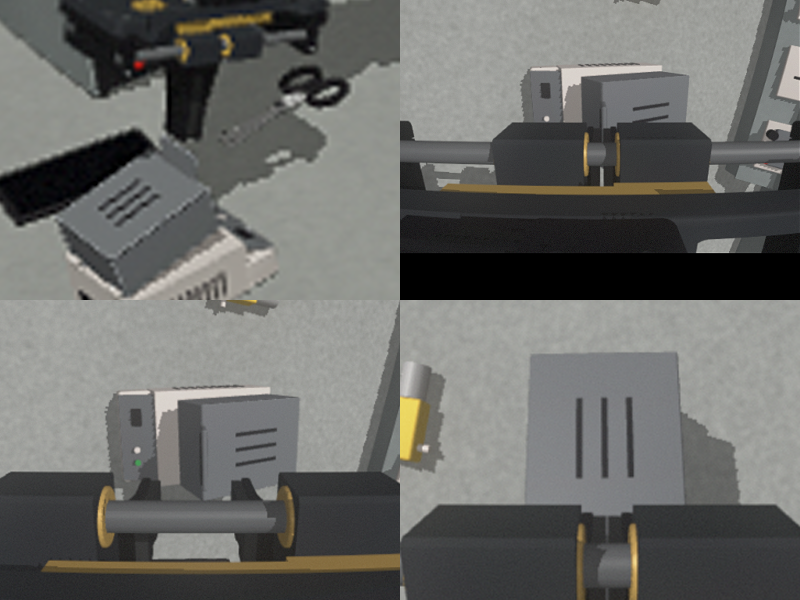

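The scene tile shows the finger ends at (185,140) beside the tab at about (175,158), and the wrist tile at lower left shows the tab strip at x ≈ 205. I'll compute the flap angle and tab place from these.

Run:
```python
from pinch import *
nn=np.array([-u[1],u[0]])
def pt(x,y,z,th): return np.r_[H+u*(np.cos(th)*x+np.sin(th)*z)+nn*y,HZ-np.sin(th)*x+np.cos(th)*z]
V={"w13":lambda p:(p-[0,60])*400/512+[400,0],"w12":lambda p:(p-[80,60])*1.1+[0,300],"w11":lambda p:(p-[120,80])*1.5+[400,300],"s2":lambda p:(p-[140,85])*4}
tp=lambda s,y:(-.097-.4226*s,y,.049+.9063*s)
for n,f in V.items():
    c=load(n)
    for th in (.05,.1,.15,.2,.25,.3):
        print(n,th,"BL,BR,FL,FR,tabtopL,tabtopR:",[f(proj(c,pt(*q,th))).round().astype(int).tolist() for q in ((0,.037,.042),(0,-.037,.042),(-.094,.037,.042),(-.094,-.037,.042),tp(.01,.022),tp(.01,-.022))])
```

```text
w13 0.05 BL,BR,FL,FR,tabtopL,tabtopR: [[686, 76], [680, 149], [590, 79], [591, 163], [587, 102], [588, 156]]
w13 0.1 BL,BR,FL,FR,tabtopL,tabtopR: [[688, 76], [681, 148], [595, 80], [595, 165], [593, 104], [593, 158]]
w13 0.15 BL,BR,FL,FR,tabtopL,tabtopR: [[690, 76], [683, 148], [599, 81], [599, 167], [599, 105], [599, 160]]
w13 0.2 BL,BR,FL,FR,tabtopL,tabtopR: [[691, 75], [684, 148], [604, 81], [604, 169], [606, 106], [606, 162]]
w13 0.25 BL,BR,FL,FR,tabtopL,tabtopR: [[693, 75], [686, 147], [610, 82], [609, 170], [613, 107], [612, 164]]
w13 0.3 BL,BR,FL,FR,tabtopL,tabtopR: [[694, 75], [687, 147], [616, 83], [614, 172], [621, 108], [619, 166]]
w12 0.05 BL,BR,FL,FR,tabtopL,tabtopR: [[296, 398], [291, 482], [189, 402], [190, 496], [186, 426], [187, 486]]
w12 0.1 BL,BR,FL,FR,tabtopL,tabtopR: [[298, 398], [293, 482], [194, 403], [194, 498], [193, 427], [193, 487]]
w12 0.15 BL,BR,FL,FR,tabtopL,tabtopR: [[300, 398], [295, 482], [199, 403], [199, 499], [199, 428], [200, 489]]
w12 0.2 BL,BR,FL,FR,tabtopL,tabtopR: [[302, 398], [297, 481], [204, 404], [205, 501], [207, 429], [207, 491]]
w12 0.2
[... 826 characters left out ...]
], [518, 523], [690, 523], [547, 530], [659, 530]]
s2 0.05 BL,BR,FL,FR,tabtopL,tabtopR: [[110, 255], [55, 211], [213, 197], [156, 157], [206, 168], [172, 144]]
s2 0.1 BL,BR,FL,FR,tabtopL,tabtopR: [[108, 257], [53, 213], [210, 194], [153, 153], [201, 164], [167, 140]]
s2 0.15 BL,BR,FL,FR,tabtopL,tabtopR: [[106, 258], [51, 214], [206, 190], [149, 150], [197, 161], [163, 137]]
s2 0.2 BL,BR,FL,FR,tabtopL,tabtopR: [[103, 260], [48, 216], [202, 187], [146, 147], [192, 158], [158, 134]]
s2 0.25 BL,BR,FL,FR,tabtopL,tabtopR: [[101, 261], [46, 217], [198, 184], [142, 144], [187, 155], [153, 131]]
s2 0.3 BL,BR,FL,FR,tabtopL,tabtopR: [[99, 263], [44, 219], [194, 182], [137, 141], [182, 153], [148, 129]]
```

Run:
```python
from h import *
for n in ("s0","s2"):
    g=cv2.cvtColor(load(n)["im"],cv2.COLOR_RGB2GRAY); print(n,"cols 174..198; rows")
    for y in range(108,134): print(y," ".join("%3d"%v for v in g[y,174:199]))
```

```text
s0 cols 174..198; rows
108 147 147 147 144 142 142 142 144 146 147 147 146 144 145 145 146 149 151 148 146 147 148 147 147 145
109 146 146 143 144 144 142 143 144 145 147 145 145 147 145 146 145 146 148 147 149 150 148 147 146 145
110 143 144 145 146 146 146 145 144 145 144 142 145 146 147 146 144 145 147 146 146 147 146 146 144 146
111 147 146 142 145 144 145 145 145 147 148 144 145 147 145 146 146 146 147 147 147 148 148 148 148 146
112 146 148 146 146 144 143 145 145 146 146 145 145 146 148 149 149 147 148 148 148 149 148 148 147 146
113 147 146 147 147 147 144 144 144 147 147 146 144 145 146 146 148 147 149 148 147 145 145 146 146 146
114 142 144 147 146 145 144 146 147 146 145 144 143 144 145 144 146 146 148 148 146 146 149 147 146 146
115 147 147 148 147 146 145 145 144 144 146 145 146 146 145 146 147 146 146 144 144 148 147 146 146 145
116 151 151 149 147 145 146 144 145 146 148 146 145 146 147 146 144 144 144 144 146 147 147 148 145 147
117 102 123 152 148 145 144 145 142 145 145 146 145 146 147 145 146 148 146 144 143 144 147 149 147 157
118  29  47 125 150 148 146 144 143 1
[... 3653 characters left out ...]
 114 114 115 115 102  91  93  94  89  90  92  91  91  91  92  93  92  92  93
128 115 115 115 114 113 114 114 114 113 115 114 107  91  92  91  89  91  90  91  92  93  92  90  92  91
129 115 115 116 115 115 114 115 113 114 114 114 115 114  96  96  81  89  89  90  92  91  92  92  93  93
130  72  95 114 114 115 115 114 115 115 113 114 114 114 115 110  99  89  89  92  93  94  91  92  93  90
131  72 117 118 116 115 115 113 115 114 114 115 114 113 115 114 116 125  97  91  91  91  90  90  91  90
132 118 118  70  50 117 115 113 115 114 114 113 114 114 115 114 115 116 126 129  90  90  90  91  90 101
133 119  73  73 118 118 117 117 114 113 115 115 114 113 115 115 116 123  80 114  89  92  89  88 100 155
```

Run:
```python
from h import *
c=load("s2"); s=read_state();P=np.array(s["position"]);R=np.array(s["tcp_rot"]); print(s["opening"])
for d in (-.02,-.01,0,.01,.02,.025): print(d,proj(c,P+d*R[:,2]).round(1),proj(c,P+d*R[:,2]+.0095*R[:,0]).round(1),proj(c,P+d*R[:,2]-.0095*R[:,0]).round(1))
# same check at start: s0 has gripper near (235,20)
T0=[.2275,-.5815,.2214]; c=load("s0"); print([proj(c,np.array(T0)+[0,0,-d]).round(1).tolist() for d in (0,.025)])
g=cv2.cvtColor(c["im"],cv2.COLOR_RGB2GRAY)
for y in range(14,46,2): print(y," ".join("%3d"%v for v in g[y,206:266:3]))
```

```text
0.00023167903165898334
-0.02 [185.6 112.9] [187.5 114.2] [183.7 111.7]
-0.01 [185.2 116. ] [187.1 117.3] [183.4 114.7]
0 [184.8 119. ] [186.7 120.3] [183.  117.8]
0.01 [184.5 122. ] [186.3 123.3] [182.6 120.8]
0.02 [184.1 125. ] [185.9 126.3] [182.3 123.7]
0.025 [183.9 126.5] [185.7 127.8] [182.1 125.2]
[[235.0, 33.2], [235.2, 39.8]]
14 112 110 111 112 115   9  11 118  90  66  98  44  50  26  22  10  11  17  49 111
16 111 111 112 111 112  10   8  99 110 111 109  32  35  39  19  11  13   6  84 111
18 111 111 111 112 112  34  24  26 111 111 111  28  34  53  45  14   8  83 115 112
20 111 109 112 111 113  62  24  27 111 111 111 115  97  32  16  13 122 115 113 111
22 109 111 112 113 112 121  23  27 111 110 111 113 117  10  12 120 112 113 112 110
24 111 110 109 113 112 117  35  33 112 112 112 112 112  11   7 114 113 112 110 111
26 110 110 111 111 112 112  31  23 112 111 113 113 113  15  18 115 112 112 110 110
28 111 110 111 111 111 113  32  22 115 113 114 112 111  17  32 116 114 112 109 112
30 111 110 110 112 112 114  30  83 113 114 114 114 114   8  41 114 113 111 111 110
32 107 108 111 112 112 114 117 114 114 114 113 114 114  16  41 114 112 111 111 112
34 109 111 111 110 113 113 114 115 113 114 115 114 115  14  41 114 112 110 111 113
36 111 111 111 111 114 113 114 115 114 114 114 115 113  17  93 113 112 111 112 113
38 111 112 111 112 115 114 114 115 115 114 116 114 116 117 113 113 112 112 113 114
40 111 113 111 113 115 114 116 113 115 116 115 114 114 115 114 112 113 112 113 114
42 110 113 114 113 115 115 115 114 114 117 115 114 115 113 113 113 113 112 114 113
44 113 114 112 114 114 116 115 113 114 114 114 113 113 115 112 111 111 112 111 114
```

The evidence (scene pixels now and at the start) shows that the fingertips end only about 3 mm ahead of the TCP, not 25 mm. That explains both misses, so I reopen, advance further and pinch.

Run:
```python
from pinch import *
prow([pp(.18,.02,b=16.4),pp(.18,.002,b=16.4)])
```

```text
[0.001, 0.004, -0.005] [-0.0, 0.003, 0.005]
[0.002, 0.004, 0.055] [-0.0, 0.003, 0.005]
```

Emit:
step_arm --pt "0 0.004 -0.01 0 0 0 0.2" --pt "0 0.004 -0.01 0 0 0 0.2" --pt "0 0.004 -0.01 0 0 0 0.2" --pt "0 0.004 -0.01 0 0 0 0.2" --pt "0 0.004 -0.01 0 0 0 0.2" --pt "0 0.004 0.025 0 0 0 0.2" --pt "0 0.004 0.055 0 0 0 0.2" --pt "0 0.004 0.055 0 0 0 0.2"

```text
time_s: 19.05
position: [0.5745, -0.287, 0.1183]
tcp_rot: [[-0.203, 0.94, 0.274], [0.979, 0.195, 0.057], [0.0, 0.28, -0.96]]
force: [-0.3, -0.6, -0.5]
opening: 0.395
grasp_force: 0.0
```

Emit:
step_arm --pt "0 0 0 0 0 0 1" --pt "0 0 0 0 0 0 1" --pt "0 0 0 0 0 0 1" --pt "0 0 0 0 0 0 1" --pt "0 0 0 0 0 0 1" --pt "0 0 0 0 0 0 1" --pt "0 0 0 0 0 0 1" --pt "0 0 0 0 0 0 1"

```text
time_s: 19.72
position: [0.5752, -0.2882, 0.1209]
tcp_rot: [[-0.203, 0.939, 0.277], [0.979, 0.196, 0.054], [-0.004, 0.282, -0.959]]
force: [-0.4, 0.0, -0.6]
opening: 0.039
grasp_force: 30.0
```

Run:
```python
from pinch import *
st(); s=read_state(); P=np.array(s["position"])
for t in (.1,.15,.2,.25): print(t,pp(t,.002,b=16.4)[0]-P)
prow([pp(.18+d,.002,b=16.4-np.degrees(d)) for d in (0,.1,.2,.3,.4,.5,.6,.7,.8)])
```

```text
19.7167 [ 0.5752 -0.2882  0.1209] [[-0.203, 0.939, 0.277], [0.979, 0.196, 0.054], [-0.004, 0.282, -0.959]] q [-42.9  35.4  94.7  20.   41.9 -68.7] F [-0.4  0.  -0.6] op 0.039 29.96394842863083
0.1 [-0.00499975 -0.00036932 -0.00731378]
0.15 [-0.00202544  0.00023581 -0.00280755]
0.2 [0.00116584 0.00088509 0.00154136]
0.25 [0.00456613 0.00157689 0.00572207]
[0.002, -0.0, 0.001] [-0.001, 0.003, 0.006]
[0.002, 0.031, -0.019] [0.127, 0.003, 0.006]
[0.002, 0.063, -0.036] [0.254, 0.004, 0.006]
[0.002, 0.097, -0.05] [0.381, 0.004, 0.005]
[0.001, 0.133, -0.06] [0.509, 0.004, 0.005]
[0.001, 0.169, -0.066] [0.636, 0.005, 0.005]
[0.001, 0.206, -0.069] [0.763, 0.005, 0.005]
[0.001, 0.242, -0.068] [0.891, 0.005, 0.005]
[0.001, 0.279, -0.064] [1.018, 0.005, 0.004]
```

Pinched: opening 0.039 (about the tab's thickness) at 30 N. I lift along the arc.

Emit:
step_arm --pt "0 0.031 -0.019 0.127 0 0 1" --pt "0 0.063 -0.036 0.254 0 0 1" --pt "0 0.097 -0.05 0.381 0 0 1" --pt "0 0.133 -0.06 0.509 0 0 1" --pt "0 0.169 -0.066 0.636 0 0 1" --pt "0 0.169 -0.066 0.636 0 0 1"

```text
time_s: 20.22
position: [0.6209, -0.2784, 0.155]
tcp_rot: [[-0.207, 0.956, -0.209], [0.978, 0.201, -0.05], [-0.006, -0.215, -0.977]]
force: [-2.1, -0.9, 4.9]
opening: 0.043
grasp_force: 30.2
```

Run:
```python
from pinch import *
st()
prow([pp(.18+d,.002,b=16.4-np.degrees(d)) for d in (.5,.6,.7,.8,.9,1.0,1.1,1.2,1.3)])
```

```text
20.2167 [ 0.6209 -0.2784  0.155 ] [[-0.207, 0.956, -0.209], [0.978, 0.201, -0.05], [-0.006, -0.215, -0.977]] q [-29.7  43.2  68.3  -8.7  77.8 -39.1] F [-2.1 -0.9  4.9] op 0.043 30.193909228546545
[0.0, -0.012, 0.005] [-0.004, 0.009, 0.008]
[0.0, 0.019, -0.015] [0.124, 0.01, 0.008]
[-0.0, 0.052, -0.032] [0.251, 0.01, 0.007]
[-0.001, 0.086, -0.045] [0.378, 0.011, 0.007]
[-0.001, 0.121, -0.055] [0.506, 0.011, 0.006]
[-0.001, 0.157, -0.062] [0.633, 0.011, 0.006]
[-0.001, 0.194, -0.065] [0.76, 0.012, 0.005]
[-0.002, 0.231, -0.064] [0.888, 0.012, 0.005]
[-0.002, 0.267, -0.06] [1.015, 0.012, 0.004]
```

Emit:
step_arm --pt "0 0.031 -0.019 0.127 0 0 1" --pt "0 0.063 -0.036 0.254 0 0 1" --pt "0 0.097 -0.05 0.381 0 0 1" --pt "0 0.133 -0.06 0.509 0 0 1" --pt "0 0.169 -0.066 0.636 0 0 1" --pt "0 0.169 -0.066 0.636 0 0 1"

```text
time_s: 20.72
position: [0.671, -0.267, 0.1592]
tcp_rot: [[-0.204, 0.732, -0.649], [0.979, 0.15, -0.138], [-0.004, -0.664, -0.748]]
force: [-3.4, 0.6, 3.3]
opening: 0.042
grasp_force: 30.0
```

Run:
```python
from pinch import *
st()
prow([pp(.18+d,.002,b=16.4-np.degrees(d)) for d in (1.0,1.1,1.2,1.3)])
```

```text
20.7167 [ 0.671  -0.267   0.1592] [[-0.204, 0.732, -0.649], [0.979, 0.15, -0.138], [-0.004, -0.664, -0.748]] q [-21.6  61.8  35.8 -24.3 116.7 -37.6] F [-3.4  0.6  3.3] op 0.042 30.039614124361833
[-0.004, -0.012, -0.007] [-0.016, 0.008, 0.002]
[-0.004, 0.019, -0.027] [0.112, 0.008, 0.001]
[-0.004, 0.051, -0.045] [0.239, 0.008, 0.001]
[-0.004, 0.085, -0.058] [0.366, 0.008, 0.001]
```

```bash
cat > push.py <<'E'
from pinch import *
def thetaV(t,th0): # vertical closed fingers, 30 mm thick along u, tip 3 mm ahead of TCP
    P=np.array([[t[0]+s,t[1]+h] for h in np.linspace(-.003,.04,40) for s in np.linspace(-.015,.015,31)])
    for th in np.arange(th0,2.4,.01):
        c,s=np.cos(th),np.sin(th); X=c*P[:,0]-s*P[:,1]; Y=s*P[:,0]+c*P[:,1]
        front=np.where(Y<.040,-.094,-.0967-(Y-.040)*np.tan(np.radians(25)))
        if not ((X>front)&(Y<.058)&(Y>0)&(X<-.0)).any(): return th
    return 9
def vp(t): return np.r_[H+u*t[0],HZ+t[1]],down(YAW+90)
E
python3 - <<'E'
from push import *
st()
th=1.15
path=[(-.045,.125)]+[(.11*np.cos(np.radians(a))-.015,.11*np.sin(np.radians(a))+.003) for a in (97,92,87,82,77,72,67,62,58,55,52)]
for t in path: th=thetaV(t,th); print(np.round(t,4),round(th,2))
s=read_state();R=np.array(s["tcp_rot"]);P=np.array(s["position"])-.07*R[:,2]
go((P,R),vp((-.06,.17)),vp((-.045,.125)))
E
```

```text
20.7167 [ 0.671  -0.267   0.1592] [[-0.204, 0.732, -0.649], [0.979, 0.15, -0.138], [-0.004, -0.664, -0.748]] q [-21.6  61.8  35.8 -24.3 116.7 -37.6] F [-3.4  0.6  3.3] op 0.042 30.039614124361833
[-0.045  0.125] 1.15
[-0.0284  0.1122] 1.15
[-0.0188  0.1129] 1.15
[-0.0092  0.1128] 1.19
[0.0003 0.1119] 1.28
[0.0097 0.1102] 1.37
[0.019  0.1076] 1.45
[0.028  0.1043] 1.54
[0.0366 0.1001] 1.63
[0.0433 0.0963] 1.7
[0.0481 0.0931] 1.75
[0.0527 0.0897] 1.88
step [-0.0, 0.0, -0.2333] [0.0, 0.0, 0.0]
step [-0.0032, -0.3184, 0.2307] [-0.9246, 0.0069, 0.0046]
step [0.0, 0.05, 0.15] [0.0, 0.0, 0.0]
```

Emit:
step_arm --pt "0 0 0 0 0 0 0.7" --pt "0 0 0 0 0 0 0.5" --pt "0 0 0 0 0 0 0.5" --pt "0 0 -0.06 0 0 0 0.5" --pt "0 0 -0.15 0 0 0 0.5" --pt "0 0 -0.2 0 0 0 0.5" --pt "0 0 -0.2 0 0 0 1"

```text
time_s: 21.3
position: [0.7104, -0.2605, 0.2123]
tcp_rot: [[-0.203, 0.746, -0.634], [0.979, 0.15, -0.137], [-0.008, -0.648, -0.761]]
force: [0.9, -0.4, 0.5]
opening: 0.217
grasp_force: 0.0
```

Run:
```python
from push import *
st(); go(vp((-.06,.19)),vp((-.045,.125)))
```

```text
21.3 [ 0.7104 -0.2605  0.2123] [[-0.203, 0.746, -0.634], [0.979, 0.15, -0.137], [-0.008, -0.648, -0.761]] q [-20.4  63.5  23.3 -25.6 126.  -41.1] F [ 0.9 -0.4  0.5] op 0.217 0.0
step [0.002, -0.348, 0.161] [-0.8981, 0.011, 0.0014]
step [0.0, 0.05, 0.2167] [0.0, 0.0, 0.0]
```

Emit:
step_arm --pt "0.002 -0.348 0.161 -0.898 0.011 0 1" --pt "0.002 -0.348 0.161 -0.898 0.011 0 1" --pt "0.002 -0.348 0.161 -0.898 0.011 0 1" --pt "0.002 -0.348 0.161 -0.898 0.011 0 1" --pt "0.002 -0.348 0.161 -0.898 0.011 0 1" --pt "0.002 -0.348 0.161 -0.898 0.011 0 1" --pt "0.002 -0.348 0.161 -0.898 0.011 0 1" --pt "0.002 -0.348 0.161 -0.898 0.011 0 1"

```text
time_s: 21.97
position: [0.5957, -0.2824, 0.2412]
tcp_rot: [[-0.195, 0.981, -0.008], [0.981, 0.195, 0.004], [0.005, -0.007, -1.0]]
force: [-0.5, -0.0, -0.0]
opening: 0.008
grasp_force: 0.0
```

Emit:
step_arm --pt "0 0 0 0 0 0 1" --pt "0 0.05 0.217 0 0 0 1" --pt "0 0.05 0.217 0 0 0 1" --pt "0 0.05 0.217 0 0 0 1" --pt "0 0.05 0.217 0 0 0 1"

```text
time_s: 22.38
position: [0.6137, -0.2775, 0.1723]
tcp_rot: [[-0.201, 0.979, -0.013], [0.98, 0.201, 0.006], [0.008, -0.012, -1.0]]
force: [1.0, -0.1, 0.5]
opening: 0.005
grasp_force: 0.0
```

Run:
```python
from push import *
st()
prow([vp((.11*np.cos(np.radians(a))-.015,.11*np.sin(np.radians(a))+.003)) for a in (97,92,87,82,77,72,67,62,58,55,52)])
```

```text
22.3833 [ 0.6137 -0.2775  0.1723] [[-0.201, 0.979, -0.013], [0.98, 0.201, 0.006], [0.008, -0.012, -1.0]] q [-33.7  37.4  76.6  -0.2  66.9 -45.3] F [ 1.  -0.1  0.5] op 0.005 0.0
[-0.008, 0.063, 0.022] [-0.015, -0.01, 0.002]
[-0.008, 0.095, 0.019] [-0.015, -0.01, 0.002]
[-0.008, 0.127, 0.019] [-0.015, -0.01, 0.002]
[-0.008, 0.159, 0.022] [-0.015, -0.01, 0.002]
[-0.008, 0.19, 0.027] [-0.015, -0.01, 0.002]
[-0.008, 0.221, 0.036] [-0.015, -0.01, 0.002]
[-0.008, 0.251, 0.046] [-0.015, -0.01, 0.002]
[-0.008, 0.281, 0.06] [-0.015, -0.01, 0.002]
[-0.009, 0.303, 0.072] [-0.015, -0.01, 0.002]
[-0.009, 0.319, 0.083] [-0.015, -0.01, 0.002]
[-0.009, 0.335, 0.094] [-0.015, -0.01, 0.002]
```

Emit:
step_arm --pt "-0.008 0.063 0.022 0 0 0 1" --pt "-0.008 0.095 0.022 0 0 0 1" --pt "-0.008 0.127 0.022 0 0 0 1" --pt "-0.008 0.159 0.022 0 0 0 1" --pt "-0.008 0.19 0.027 0 0 0 1" --pt "-0.008 0.221 0.036 0 0 0 1" --pt "-0.008 0.251 0.046 0 0 0 1" --pt "-0.008 0.251 0.046 0 0 0 1"

```text
time_s: 23.05
position: [0.6899, -0.2653, 0.1596]
tcp_rot: [[-0.201, 0.98, -0.008], [0.98, 0.201, 0.003], [0.005, -0.007, -1.0]]
force: [0.5, 1.0, -0.5]
opening: 0.01
grasp_force: 0.0
```

Run:
```python
from push import *
st()
prow([vp((.11*np.cos(np.radians(a))-.015,.11*np.sin(np.radians(a))+.003)) for a in (67,62,58,55,52,50)])
```

```text
23.05 [ 0.6899 -0.2653  0.1596] [[-0.201, 0.98, -0.008], [0.98, 0.201, 0.003], [0.005, -0.007, -1.0]] q [-29.6  43.1  66.3  -0.1  71.  -41.2] F [ 0.5  1.  -0.5] op 0.01 0.0
[0.003, -0.006, 0.007] [-0.009, -0.006, 0.002]
[0.003, 0.023, 0.021] [-0.009, -0.006, 0.002]
[0.003, 0.045, 0.033] [-0.009, -0.006, 0.002]
[0.003, 0.061, 0.044] [-0.009, -0.006, 0.002]
[0.003, 0.077, 0.055] [-0.009, -0.006, 0.002]
[0.003, 0.087, 0.063] [-0.009, -0.006, 0.002]
```

Emit:
step_arm --pt "0 0.023 0.021 0 0 0 1" --pt "0 0.045 0.033 0 0 0 1" --pt "0 0.061 0.044 0 0 0 1" --pt "0 0.077 0.055 0 0 0 1" --pt "0 0.077 0.055 0 0 0 1" --pt "0 0.077 0.055 0 0 0 1"

```text
time_s: 23.55
position: [0.7104, -0.2611, 0.1426]
tcp_rot: [[-0.2, 0.98, -0.01], [0.98, 0.2, 0.004], [0.006, -0.009, -1.0]]
force: [0.5, 0.1, 0.3]
opening: 0.01
grasp_force: 0.0
```

Run:
```python
from push import *
st(); cap("scene","s3"); c=load("s3"); nn=np.array([-u[1],u[0]])
def pt(x,y,z,th): return np.r_[H+u*(np.cos(th)*x+np.sin(th)*z)+nn*y,HZ-np.sin(th)*x+np.cos(th)*z]
for th in (1.2,1.4,1.6,1.8,2.0): print(th,"FL,FR,BL,BR",[proj(c,pt(*q,th)).round().astype(int).tolist() for q in ((-.094,.037,.042),(-.094,-.037,.042),(0,.037,.042),(0,-.037,.042))])
g=cv2.cvtColor(c["im"],cv2.COLOR_RGB2GRAY)
print("    ","   ".join(str(x) for x in range(136,216,6)))
for y in range(90,172,2): print(y," ".join("%3d"%v for v in g[y,136:216:3]))
```

```text
23.55 [ 0.7104 -0.2611  0.1426] [[-0.2, 0.98, -0.01], [0.98, 0.2, 0.004], [0.006, -0.009, -1.0]] q [-28.6  45.6  63.7  -0.1  71.3 -40.1] F [0.5 0.1 0.3] op 0.01 0.0
1.2 FL,FR,BL,BR [[163, 132], [149, 121], [158, 161], [145, 150]]
1.4 FL,FR,BL,BR [[158, 136], [144, 125], [158, 164], [145, 152]]
1.6 FL,FR,BL,BR [[152, 141], [138, 130], [158, 166], [145, 155]]
1.8 FL,FR,BL,BR [[147, 147], [134, 135], [159, 168], [146, 157]]
2.0 FL,FR,BL,BR [[144, 153], [130, 141], [160, 170], [147, 158]]
     136   142   148   154   160   166   172   178   184   190   196   202   208   214
90  20  20  17  14  11  36  21  43  45  50  82  93  31  96  14  16  15  25  26 159 151 152 149 151 148 149 148
92  16  19  15  15  15  12  19  37  49  50  46  69  25  15  16  24  25  33  25 157 150 149 147 146 149 147 148
94  12  45  15  17  16  16  18  29  49  50  44  50  32  20  29  34  27  32  24 158 149 151 150 151 147 147 153
96  15  24  20  21  20  17  28  49  49  50  53  49  35  23  95 115  25  20  18 157 148 151 150 147  97  99  87
98  14  21  18  20  18  22  22  50  44  38  44  39  32  42  25  72  23  25  31 
[... 3363 characters left out ...]
  84 158 101 149 146 149 147
160  90 150 148 147 149  93  69  75  90  90  90  90 197 172 157 159 158  96  82 161 161 150 148 150 150 146 146
162  85 152 146 147 149  90  81  68  91  89  87 116 148 158 158  54 130 127 109 156 149 150 147 146 150 148 147
164 151 147 150 146 149 150  90  76  67  89 119 116 145 158 158  68 106 164 155 151 150 148 147 149 150 148 150
166 151 150 148 149 148 143 151  89 105  91 110 148 145 158 156  97 163 119 150 147 146 148 148 145 149 149 148
168 149 147 148 147 150 147 149 154  91  94  87 147 144 158 157 161 128 145 147 146 148 146 148 152 149 146 148
170 149 149 145 147 148 153 150 148  88  89  96 147 144 159 159 148 146 145 147 148 146 148 147 147 146 149 149
```

Emit:
step_arm --pt "0 0.012 0.012 0 0 0 1" --pt "0 0.022 0.024 0 0 0 1" --pt "0 0.03 0.034 0 0 0 1" --pt "0 0.03 0.034 0 0 0 1" --pt "0 0.03 0.034 0 0 0 1"

```text
time_s: 24.02
position: [0.7215, -0.2595, 0.1345]
tcp_rot: [[-0.2, 0.98, -0.004], [0.98, 0.2, 0.002], [0.003, -0.004, -1.0]]
force: [4.8, 1.0, 4.6]
opening: 0.006
grasp_force: 2.9
```

Run:
```python
from push import *
st(); s=read_state(); P=np.array(s["position"]); t=((P[:2]-H)@u,P[2]-HZ); print(t,thetaV(t,1.5))
go((P+[0,0,.1],down(YAW+90)),(np.r_[H-.115*u,.24],down(YAW+45)),(np.r_[H-.115*u,.24],down(YAW)))
```

```text
24.0167 [ 0.7215 -0.2595  0.1345] [[-0.2, 0.98, -0.004], [0.98, 0.2, 0.002], [0.003, -0.004, -1.0]] q [-28.1  46.7  62.6  -0.   71.  -39.7] F [4.8 1.  4.6] op 0.006 2.9301559925079346
(np.float64(0.06187330090174561), np.float64(0.08130238636905227)) 2.1600000000000006
step [0.001, -0.0012, -0.3333] [-0.0047, -0.0036, 0.0012]
step [0.0053, -0.5896, -0.0183] [0.0, 0.0, 1.0]
step [0.0, 0.0, 0.0] [0.0, 0.0, 1.0]
```

Emit:
step_arm --pt "0 -0.02 -0.1 0 0 0 1" --pt "0 0 -0.333 0 0 0 1" --pt "0 0 -0.333 0 0 0 1" --pt "0 0 -0.333 0 0 0 -1"

```text
time_s: 24.35
position: [0.723, -0.2618, 0.2411]
tcp_rot: [[-0.2, 0.98, 0.001], [0.98, 0.2, -0.004], [-0.004, 0.0, -1.0]]
force: [1.1, -0.2, 0.6]
opening: 0.031
grasp_force: 0.0
```

Emit:
step_arm --pt "0 -0.59 -0.02 0 0 1 -1" --pt "0 -0.59 -0.02 0 0 1 -1" --pt "0 -0.59 -0.02 0 0 1 -1" --pt "0 -0.59 -0.02 0 0 1 -1" --pt "0 -0.59 -0.02 0 0 1 -1" --pt "0 -0.59 -0.02 0 0 1 -1" --pt "0 -0.59 -0.02 0 0 1 -1"

```text
time_s: 24.93
position: [0.5438, -0.2952, 0.2396]
tcp_rot: [[0.557, 0.83, -0.013], [0.83, -0.557, 0.005], [-0.003, -0.014, -1.0]]
force: [-0.0, 0.1, 0.6]
opening: 0.527
grasp_force: 0.0
```

Emit:
step_arm --pt "0 0 0 0 0 1 -1" --pt "0 0 0 0 0 1 -1" --pt "0 0 0 0 0 1 -1" --pt "0 0 0 0 0 1 -1" --pt "0 0 0 0 0 1 -1" --pt "0 0 0 0 0 1 -1" --pt "0 0 0 0 0 1 -1" --pt "0 0 0 0 0 1 -1"

```text
time_s: 25.6
position: [0.5452, -0.2947, 0.2392]
tcp_rot: [[0.98, 0.199, -0.013], [0.199, -0.98, 0.005], [-0.012, -0.007, -1.0]]
force: [0.2, 0.4, -0.6]
opening: 0.993
grasp_force: 0.0
```

```bash
cat > pk.py <<'E'
from pinch import *
import sys
n=sys.argv[1]; st(); cap("wrist",n); c=load(n); g=cv2.cvtColor(c["im"],cv2.COLOR_RGB2GRAY).astype(float)
Pk=np.r_[c0,.086]; p=proj(c,Pk); print("pack top centre predicted",p.round(1))
x0,y0=int(p[0])-44,max(int(p[1])-50,0)
for y in range(y0,min(y0+100,384),3): print("%3d"%y," ".join("%3d"%v for v in g[y,x0:x0+90:3]))
print("x0",x0)
E
python3 pk.py w14
```

```text
25.6 [ 0.5452 -0.2947  0.2392] [[0.98, 0.199, -0.013], [0.199, -0.98, 0.005], [-0.012, -0.007, -1.0]] q [-38.6  29.1  81.2  -0.3  70.5  40. ] F [ 0.2  0.4 -0.6] op 0.993 0.0
pack top centre predicted [256.8 117.7]
 67 152 155 217 205 113 119 134 138 123  92 109 108 110 108 109 114 114 115 115 115 113  96 133 137 132 114 116 136 135  97
 70 150 152 217 216 217 198 186 184 163 135 136 136 135 136 133 136 134 138 133 136 134 131 116 116 116 124 134 136 137  96
 73 155 157 217 217 215 217 192 138 165 185 200 145 180 141 135 135 134 136 134 137 137 136 137 136 136 136 136 136 135  97
 76 154 153 217 217 216 216 216 216 216 215 216 215 215 215 214 207 216 206 143 195 145 141 141 134 148 136 143 154 145 102
 79 160 153 216 216 216 216 216 215 216 216 215 214 216 216 214 215 213 215 213 215 213 213 213 214 212 212 213 211 212 101
 82 162 155 218 216 216 216 215 215 215 214 215 215 213 213 214 214 215 212 214 214 215 213 213 212 212 213 212 210 211  96
 85 155 154 215 214 214 216 217 214 215 216 214 215 213 215 216 214 214 214 213 214 215 210 211 213 210 211 210 213 211  97
 88 155 157 215 21
[... 2636 characters left out ...]
0 209 209 209 209 209 210 209 207 209 208 209 210 207 208 207 208 184 104
154 154 153 154 210 208 210 209 210 210 211 208 208 208 207 209 207 207 208 207 210 208 210 207 209 208 208 208 207 183 101
157 156 152 156 209 209 210 210 207 209 208 210 210 208 209 210 209 207 209 208 207 209 208 207 208 209 208 208 208 186 102
160 156 156 158 209 210 208 209 208 208 209 207 210 209 209 207 209 208 208 208 210 206 209 209 206 207 208 209 207 165 100
163 153 158 161 210 207 210 208 208 209 208 209 209 208 207 207 206 206 207 208 207 209 208 208 208 208 206 207 209 165 101
166 154 150 157 210 211 209 209 209 210 210 208 209 207 207 208 208 207 199 199 198 200 197 201 196 198 188 188 192 157 103
x0 212
```

The pixel grid shows the pack uncovered: its stripe is at x = 257 and its top spans rows 97–137. The centre is about (257,117) against a prediction of (256.8,117.7), so the pack pose is confirmed and the flap is open. Descending.

Run:
```python
from pinch import *
go((np.r_[c0,.13],down(YAW)),(np.r_[c0,.076],down(YAW)))
```

```text
step [0.2161, -0.0009, 0.362] [-0.009, 0.0142, 0.0019]
step [0.0, 0.0, 0.18] [0.0, 0.0, 0.0]
```

Emit:
step_arm --pt "0.216 0 0.1 -0.009 0.014 0 -1" --pt "0.216 0 0.2 -0.009 0.014 0 -1" --pt "0.216 0 0.3 -0.009 0.014 0 -1" --pt "0.216 0 0.362 -0.009 0.014 0 -1" --pt "0.216 0 0.362 -0.009 0.014 0 -1" --pt "0.216 0 0.362 -0.009 0.014 0 -1" --pt "0.216 0 0.362 -0.009 0.014 0 -1"

```text
time_s: 26.23
position: [0.61, -0.2827, 0.1327]
tcp_rot: [[0.98, 0.2, 0.005], [0.2, -0.98, -0.003], [0.004, 0.004, -1.0]]
force: [0.7, -0.7, 0.8]
opening: 1.001
grasp_force: 0.0
```

Run:
```python
from pinch import *
st();go((np.r_[c0,.076],down(YAW)))
```

```text
26.2333 [ 0.61   -0.2827  0.1327] [[0.98, 0.2, 0.005], [0.2, -0.98, -0.003], [0.004, 0.004, -1.0]] q [-34.4  39.5  79.5   0.   60.7  44.1] F [ 0.7 -0.7  0.8] op 1.001 0.0
step [-0.0076, -0.0078, 0.189] [0.005, -0.0054, 0.0011]
```

Emit:
step_arm --pt "-0.006 -0.006 0.07 0.005 -0.005 0 -1" --pt "-0.006 -0.006 0.13 0.005 -0.005 0 -1" --pt "-0.006 -0.006 0.175 0.005 -0.005 0 -1" --pt "-0.006 -0.006 0.187 0.005 -0.005 0 -1" --pt "-0.006 -0.006 0.187 0.005 -0.005 0 -1" --pt "-0.006 -0.006 0.187 0.005 -0.005 0 -1" --pt "-0.006 -0.006 0.187 0.005 -0.005 0 -1"

```text
time_s: 26.82
position: [0.6085, -0.2813, 0.0769]
tcp_rot: [[0.98, 0.2, 0.001], [0.2, -0.98, -0.0], [0.001, 0.0, -1.0]]
force: [0.8, 0.3, 0.0]
opening: 1.0
grasp_force: 0.0
```

Run:
```python
from pinch import *
st();go((np.r_[c0,.076],down(YAW)))
```

```text
26.8167 [ 0.6085 -0.2813  0.0769] [[0.98, 0.2, 0.001], [0.2, -0.98, -0.0], [0.001, 0.0, -1.0]] q [-34.4  43.5  81.4   0.   55.   44.1] F [0.8 0.3 0. ] op 1.0 0.0
step [-0.0029, -0.0016, 0.0029] [0.0006, -0.0015, 0.0007]
```

Now close (about 11 rows are needed) and lift straight up.

Emit:
step_arm --pt "-0.002 -0.001 0 0 0 0 1" --pt "-0.002 -0.001 0 0 0 0 1" --pt "-0.002 -0.001 0 0 0 0 1" --pt "-0.002 -0.001 0 0 0 0 1" --pt "-0.002 -0.001 0 0 0 0 1" --pt "-0.002 -0.001 0 0 0 0 1" --pt "-0.002 -0.001 0 0 0 0 1" --pt "-0.002 -0.001 0 0 0 0 1"

```text
time_s: 27.48
position: [0.6069, -0.2804, 0.0753]
tcp_rot: [[0.98, 0.2, -0.001], [0.2, -0.98, 0.001], [-0.001, -0.002, -1.0]]
force: [0.3, 1.1, 0.3]
opening: 0.476
grasp_force: 0.0
```

Emit:
step_arm --pt "0 0 0 0 0 0 1" --pt "0 0 0 0 0 0 1" --pt "0 0 0 0 0 0 1" --pt "0 0 0 0 0 0 1" --pt "0 0 0 0 0 0 1"

```text
time_s: 27.9
position: [0.6069, -0.2804, 0.0753]
tcp_rot: [[0.98, 0.2, -0.001], [0.2, -0.98, 0.001], [-0.001, -0.002, -1.0]]
force: [-0.0, -0.1, 0.2]
opening: 0.271
grasp_force: 30.0
```

```bash
python3 -c "
from h import *
st()"
```

```text
27.9 [ 0.6069 -0.2804  0.0753] [[0.98, 0.2, -0.001], [0.2, -0.98, 0.001], [-0.001, -0.002, -1.0]] q [-34.4  43.6  81.6   0.   54.9  44.1] F [-0.  -0.1  0.2] op 0.271 29.970019161701202
```

Emit:
step_arm --pt "0 0 -0.03 0 0 0 1" --pt "0 0 -0.07 0 0 0 1" --pt "0 0 -0.12 0 0 0 1" --pt "0 0 -0.2 0 0 0 1" --pt "0 0 -0.3 0 0 0 1" --pt "0 0 -0.42 0 0 0 1" --pt "0 0 -0.44 0 0 0 1" --pt "0 0 -0.44 0 0 0 1"

```text
time_s: 28.57
position: [0.6093, -0.2821, 0.2125]
tcp_rot: [[0.98, 0.2, 0.007], [0.2, -0.98, -0.004], [0.006, 0.005, -1.0]]
force: [-0.2, 0.1, -1.4]
opening: 0.271
grasp_force: 30.0
```

Run:
```python
from h import *
st(); go(([.53,-.02,.23],down(12)),([.535,.20,.23],down(14.4)),([.5508,.2696,.1943],down(14.4)))
```

```text
28.5667 [ 0.6093 -0.2821  0.2125] [[0.98, 0.2, 0.007], [0.2, -0.98, -0.004], [0.006, 0.005, -1.0]] q [-34.4  34.3  75.8   0.   69.4  44.1] F [-0.2  0.1 -1.4] op 0.271 29.970332980155945
step [-0.084, -0.9084, -0.0638] [0.0068, -0.0076, -0.0103]
step [0.1688, -0.7138, 0.0] [0.0, 0.0, -0.0533]
step [0.1087, -0.2116, 0.119] [0.0, 0.0, 0.0]
```

Emit:
step_arm --pt "-0.084 -0.908 -0.064 0.007 -0.008 -0.01 1" --pt "-0.084 -0.908 -0.064 0.007 -0.008 -0.01 1" --pt "-0.084 -0.908 -0.064 0.007 -0.008 -0.01 1" --pt "-0.084 -0.908 -0.064 0.007 -0.008 -0.01 1" --pt "-0.084 -0.908 -0.064 0.007 -0.008 -0.01 1" --pt "-0.084 -0.908 -0.064 0.007 -0.008 -0.01 1" --pt "-0.084 -0.908 -0.064 0.007 -0.008 -0.01 1" --pt "-0.084 -0.908 -0.064 0.007 -0.008 -0.01 1"

```text
time_s: 29.23
position: [0.5238, -0.0135, 0.226]
tcp_rot: [[0.977, 0.212, -0.014], [0.212, -0.977, 0.009], [-0.012, -0.012, -1.0]]
force: [-0.2, -0.2, -1.1]
opening: 0.271
grasp_force: 30.0
```

Emit:
step_arm --pt "0.169 -0.714 0 0 0 -0.053 1" --pt "0.169 -0.714 0 0 0 -0.053 1" --pt "0.169 -0.714 0 0 0 -0.053 1" --pt "0.169 -0.714 0 0 0 -0.053 1" --pt "0.169 -0.714 0 0 0 -0.053 1" --pt "0.169 -0.714 0 0 0 -0.053 1" --pt "0.169 -0.714 0 0 0 -0.053 1" --pt "0.169 -0.714 0 0 0 -0.053 1"

```text
time_s: 29.9
position: [0.5325, 0.201, 0.227]
tcp_rot: [[0.968, 0.25, -0.01], [0.25, -0.968, 0.004], [-0.009, -0.007, -1.0]]
force: [-0.4, -0.6, -1.4]
opening: 0.271
grasp_force: 30.0
```

Run:
```python
from h import *
st(); go(([.5508,.2696,.1943],down(14.4)))
cap("scene","s4");cap("wrist","w15")
# has the buggy moved? plate edges: compare s0 vs s4 away from gripper; w15 vs plate model
c=load("w15");g=cv2.cvtColor(c["im"],cv2.COLOR_RGB2GRAY).astype(float)
a=np.radians(14.43);R=np.array([[np.cos(a),-np.sin(a)],[np.sin(a),np.cos(a)]])
for m in ((80,42),(80,-42),(80,0),(40,42),(40,-42)): print(m,proj(c,np.r_[np.array([.5266,.2633])+R@np.array(m)/1000,.04]).round(1))
a,b=[cv2.cvtColor(load(n)["im"],cv2.COLOR_RGB2GRAY).astype(np.float32)[225:305,255:345] for n in ("s0","s4")]
d=abs(a-b);print("scene diff rows",(d>25).sum(1)[::4],"cols",(d>25).sum(0)[::5])
```

```text
29.9 [0.5325 0.201  0.227 ] [[0.968, 0.25, -0.01], [0.25, -0.968, 0.004], [-0.009, -0.007, -1.0]] q [ 9.3 25.8 89.6  0.4 65.2 84.6] F [-0.4 -0.6 -1.4] op 0.271 29.970249831676483
step [0.1173, -0.2054, 0.1094] [-0.0083, 0.0116, 0.0016]
(80, 42) [160.6  93.8]
(80, -42) [238.4  92.9]
(80, 0) [199.3  93.2]
(40, 42) [162.9 131.3]
(40, -42) [238.9 130.8]
scene diff rows [ 0  0  0  0  3 11 20 18 17 10  2  0  0  0  0  0  0  0  0  0] cols [ 0  0  0  0  0  0  2 14 10 15 12  0  0  0  0  0  0  0]
```

Emit:
step_arm --pt "0.117 -0.205 0.109 -0.008 0.012 0.002 1" --pt "0.117 -0.205 0.109 -0.008 0.012 0.002 1" --pt "0.117 -0.205 0.109 -0.008 0.012 0.002 1" --pt "0.117 -0.205 0.109 -0.008 0.012 0.002 1" --pt "0.117 -0.205 0.109 -0.008 0.012 0.002 1" --pt "0.117 -0.205 0.109 -0.008 0.012 0.002 1" --pt "0.117 -0.205 0.109 -0.008 0.012 0.002 1" --pt "0.117 -0.205 0.109 -0.008 0.012 0.002 1"

```text
time_s: 30.67
position: [0.5519, 0.2686, 0.1964]
tcp_rot: [[0.969, 0.245, 0.003], [0.245, -0.969, 0.002], [0.004, -0.001, -1.0]]
force: [0.2, -0.2, -0.2]
opening: 0.27
grasp_force: 30.0
```

Emit:
step_arm --pt "0 0 0 0 0 0 1" --pt "0 0 0 0 0 0 1" --pt "0 0 0 0 0 0 1"

```text
time_s: 30.92
position: [0.5516, 0.2695, 0.196]
tcp_rot: [[0.969, 0.246, 0.003], [0.246, -0.969, 0.002], [0.003, -0.001, -1.0]]
force: [-0.2, -0.3, -1.7]
opening: 0.273
grasp_force: 30.0
```

Run:
```python
from h import *
st(); go(([.5508,.2696,.1943],down(14.4)))
cap("scene","s5"); cap("wrist","w16")
# pack bottom in scene: predicted foot corners vs dark blob
c=load("s5"); P=np.array(read_state()["position"]); g=cv2.cvtColor(c["im"],cv2.COLOR_RGB2GRAY)
q=proj(c,P-[0,0,.0533]); print("foot bottom predicted",q.round(1),"shoulder",proj(c,P-[0,0,.0253]).round(1),"holder mouth",proj(c,[.5508,.2696,.061]).round(1))
x,y=int(q[0]),int(q[1])
for r in range(y-30,y+45,2): print(r," ".join("%3d"%v for v in g[r,x-26:x+27:2]))
```

```text
30.9167 [0.5516 0.2695 0.196 ] [[0.969, 0.246, 0.003], [0.246, -0.969, 0.002], [0.003, -0.001, -1.0]] q [15.6 31.  85.4  0.1 63.4 91.3] F [-0.2 -0.3 -1.7] op 0.273 29.970282018184662
step [-0.0026, -0.0009, 0.0055] [-0.0014, -0.0038, -0.0031]
foot bottom predicted [299.  237.7] shoulder [299.9 229.2] holder mouth [296.9 260.4]
207  99  98  99 101  99  96  99  99  99  96  17  29  25  30  38  38  38  50  52  53  53  54  47  29  29  46  36
209  98 100 102  98 101  99 100  99  99  97  18  27  27  30  38  37  39  37  39  53  78 164 109  27 126 103  47
211 101 101 100 101 101 102 102  98 100  96  13  27  28  26  47  38  37  40  38  35 145 106 100 130 163 149  31
213  98  98  98  96  97 101  99 100  94  92  14  26  27  24  18  17  28  38  40  56 125  88 105 105 100 149  40
215  98  99  97  97  96  99 103  98  99  94  11  24  28  20  23  21  46  21  38  40  53  96  98  97 110  59 126
217  97  97  99  96  97  99  96  98  99  93  16  26  21  24  26  73  27  19  17  24  10  93 110  83  87  94 102
219  97  96  99  99 100  98 100  99  98  94  60  36  23  31  71  19  25  19  15  16   9  85  95 103
[... 2784 characters left out ...]
 197 197 198 197 180 144 160
271 198 197 197 197 197 198 197 198 203 126  18  24  25  26  62 192 199 198 196 198 198 199 198 175 141 157 158
273 176 202 197 198 197 197 197 197 198 200 173  32  21  71 191 198 197 198 200 187 184 121 167 138 158 158 160
275 106 161 199 198 197 197 197 197 197 197 198 194 118 204 198 197 198 184 122  57  36  37  27 116 153 158 157
277 156 110 116 202 198 197 197 198 198 197 197 198 199 198 197 198 195 171  61  43  40  40  39  33  76 155 161
279 157 159 119  90 188 199 197 197 198 198 197 198 198 198 198 195 170  58  45  46  46  43  43  41  31  70 161
281 152 160 161 151  85 187 203 198 198 198 198 197 198 198 200 169  96  47  46  48  46  44  39  53 107  74 161
```

The held pack is 1–2 mm from target. The scene pixels put its foot at row ~240, above the empty holder at row ~260, with a clear gap and no contact force. Handing in.

```bash
python3 -c "
from rig import *
print(hand_in())"
```

```text
the job is handed in; nothing more can be done
None
```

I handed the job in at about 31 s: the flat pack is plugged home in the open white charger, the other charger's flap is open, and the charged pack is held upright and lined up, its underside about 8 cm above the buggy's holder rim.

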